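Set up the lamp check stand and trip its interlock

TASK

Get the lamp check stand ready and start the check. Hang the light probe on the stand's rail - hook it over the bare right-hand half, never lower it onto the rail at the mark, and slide it along until its hook sits in the middle of the black tape mark, then let it hang freely - and seat every LED module that stands on the desk in a conical seat of its own, fully home and upright (any free seat will do). Only when all that is as it should be, press the interlock switch's roller lever down just until it clicks, hold it there for about a second without driving it into overtravel, and let it spring back; leave the other things on the desk where they are.

Things in the scene. Friction and masses are not known exactly. Their poses are not given: they have to be found in the camera images.
- check_stand: Fixed lamp check stand; origin on the desk, x away from the robot at yaw 0, y left. Mm: grey plate x -125..125, y -193..247, 10 high; five seats in a row at x -65; wiring duct at x 5, 28 high; steel rail 12 thick along y at x 80, axis 160 high, between posts at y -145 and 145 (clamps 173 high, inner faces at y -135, 135); switch body 40x34 at x 12, y 208, 67 high.
- module_a: LED downlight module, round aluminium, 56 mm tall, 0.13 kg, standing on its narrow back; origin: centre of its underside, z up. Below, a cone (16.7 deg from the axis), 36 mm across at the bottom, 54 mm at 30 mm height; above, from 30 to 56 mm, a cylindrical baffle 52 mm across, to grip (bottom-heavy); recessed lens on top. Absent in some runs.
- module_b: LED downlight module, round aluminium, 56 mm tall, 0.13 kg, standing on its narrow back; origin: centre of its underside, z up. Below, a cone (16.7 deg from the axis), 36 mm across at the bottom, 54 mm at 30 mm height; above, from 30 to 56 mm, a cylindrical baffle 52 mm across, to grip (bottom-heavy); recessed lens on top. Absent in some runs.
- module_c: LED downlight module, round aluminium, 56 mm tall, 0.13 kg, standing on its narrow back; origin: centre of its underside, z up. Below, a cone (16.7 deg from the axis), 36 mm across at the bottom, 54 mm at 30 mm height; above, from 30 to 56 mm, a cylindrical baffle 52 mm across, to grip (bottom-heavy); recessed lens on top. Absent in some runs.
- module_d: LED downlight module, round aluminium, 56 mm tall, 0.13 kg, standing on its narrow back; origin: centre of its underside, z up. Below, a cone (16.7 deg from the axis), 36 mm across at the bottom, 54 mm at 30 mm height; above, from 30 to 56 mm, a cylindrical baffle 52 mm across, to grip (bottom-heavy); recessed lens on top. Absent in some runs.
- module_e: LED downlight module, round aluminium, 56 mm tall, 0.13 kg, standing on its narrow back; origin: centre of its underside, z up. Below, a cone (16.7 deg from the axis), 36 mm across at the bottom, 54 mm at 30 mm height; above, from 30 to 56 mm, a cylindrical baffle 52 mm across, to grip (bottom-heavy); recessed lens on top. Absent in some runs.
- seat0 (a point): Conical seat 0 of five in a row, 72 mm apart, 0 = rightmost: aluminium cone of the modules' own taper; mouth 48 mm inside, 54 outside, 20 mm above this point. The point is where a fully seated module's origin lies, 15 mm above the desk: cone rests on cone, underside 5 mm clear of the plate, baffle starting 10 mm above the mouth. Axes as the stand's.
- seat1 (a point): Conical seat 1 of five in a row, 72 mm apart, 0 = rightmost: aluminium cone of the modules' own taper; mouth 48 mm inside, 54 outside, 20 mm above this point. The point is where a fully seated module's origin lies, 15 mm above the desk: cone rests on cone, underside 5 mm clear of the plate, baffle starting 10 mm above the mouth. Axes as the stand's.
- seat2 (a point): Conical seat 2 of five in a row, 72 mm apart, 0 = rightmost: aluminium cone of the modules' own taper; mouth 48 mm inside, 54 outside, 20 mm above this point. The point is where a fully seated module's origin lies, 15 mm above the desk: cone rests on cone, underside 5 mm clear of the plate, baffle starting 10 mm above the mouth. Axes as the stand's.
- seat3 (a point): Conical seat 3 of five in a row, 72 mm apart, 0 = rightmost: aluminium cone of the modules' own taper; mouth 48 mm inside, 54 outside, 20 mm above this point. The point is where a fully seated module's origin lies, 15 mm above the desk: cone rests on cone, underside 5 mm clear of the plate, baffle starting 10 mm above the mouth. Axes as the stand's.
- seat4 (a point): Conical seat 4 of five in a row, 72 mm apart, 0 = rightmost: aluminium cone of the modules' own taper; mouth 48 mm inside, 54 outside, 20 mm above this point. The point is where a fully seated module's origin lies, 15 mm above the desk: cone rests on cone, underside 5 mm clear of the plate, baffle starting 10 mm above the mouth. Axes as the stand's.
- light_probe: Light probe on a rigid hanger, 0.22 kg, upright; origin: centre of underside. Mm: head 40 (x) x 44 x 38 high, white dome at -x; strap at x -16..-12 up to a hook, an upside-down U 24 wide in y: crown z 110..116, gap x -12..12, far lip x 12..16 down to z 90. On it a black grip tab 12 (x) x 26, z 115..161. The rail enters at +x, between lip and head. Hangs level with its x along the stand's x.
- probe_shoe (a point): Middle of the underside of the hook's crown (110 mm above the probe's origin): what rests on top of the rail. Axes as the probe's.
- rail_mark (a point): Top of the rail at the mark: the middle of a band of black tape, 44 mm wide, round the rail (stand frame x 80, y 55, z 166 mm). Axes as the stand's; y runs along the rail.
- rail_bare (a point): Top of the rail in the middle of its bare right-hand half, 110 mm to the right of the mark (stand frame x 80, y -55, z 166 mm). Axes as the stand's.
- roller_lever (a joint): Roller lever of the limit switch, rad: 0 when free, grows as the roller is pressed down, stop at 0.45. Pivot 40 mm behind (+x of) the roller. Force on the roller: about 1 N to start, 3.4 N at the click (0.12 rad, roller 5 mm down), 7.4 N at 0.32 rad (13 mm down), beyond which is overtravel. Springs back when let go.
- roller_top (a point): Top of the roller (black, 20 mm across, 12 mm wide, axis along y), pressed straight down; moves with the lever; at rest about 80 mm above the desk (stand frame x -18, y 206 mm).
- tape_roll: roll of black insulating tape, 66 mm across, 18 mm high, bystander; origin under its middle
- marker_pen: marker pen lying down, 132 mm long, bystander; origin under its middle
- strip: white connector strip, 16x62x13 mm, bystander; origin under its middle
- coupling_loose: white conduit sleeve lying down, 24 mm across, 50 mm long, bystander; origin under its middle
There are look-alikes about, which are no part of the job. What is shaped like the module_e but blue or green is not meant.

How it is judged:
By the outcome, as a careful person would: the job done as asked, in the order asked, and still so for the second after the job is handed in, with the robot touching nothing.
Of module_a, module_b, module_c, module_d, module_e only 3 to 5 are there at a start; the rules pass over those that are not, and their reading is None.
At some moment in a run one of module_a, module_b, module_c, module_d, module_e may be knocked a few centimetres aside while the robot is not near it.
It also fails if it takes over 210 s, if anything falls off the work surface, if the arm or the gripper's body presses on something with over 40 N, if the wrist force passes 120 N, or if a joint passes its speed limit or range.

ROBOT

A 6-joint arm with a two-finger parallel gripper is mounted at the origin on a cart in front of the work surface, level with it; the furniture and walls round the work are solid. World frame = base frame: x ahead of the robot, y to its left, z up, the work surface at z = 0. Lengths are in m, angles in rad, forces in N, time in s.
With the tool pointing down it reaches from about 0.4 to 0.825 m from the base axis. Payload 7 kg.
Tool frame: the origin (TCP) lies midway between the tips of the shut fingers; the grasp point (between the pads) lies 19 mm behind it; z points along the fingers, y is the line along which they close (so a half turn about z gives the same grasp; the last joint's range is limited). The gripper opens to 88 mm and grips with 3 to 60 N. Pads are 19 mm wide; open, the fingers measure 130 mm over their backs; the gripper's body (78 mm by 193 mm) begins 47 mm behind the grasp point.
Start: joints at [1.415, 0.359, 0.012, 0, -1.224, -0.288], TCP at [0.29, 0.61, 0.227] pointing down, gripper open.
Joint ranges: [-3.07, 3.07], [-1.43, 2.12], [-1.02, 1.25], [-3.03, 1.67], [-3.05, -0], [-3.03, 3.03]. Speed limits (rad/s): [2.39, 2.39, 3.01, 3.14, 3.14, 3.14].

INTERFACE

Orientations are given as [roll, pitch, yaw] about the fixed x, y, z axes, in that order (R = Rz(yaw) Ry(pitch) Rx(roll)).
In Python, from station import telemetry, eyes, ticket, recognise, trace gives the robot as it stands. The module is installed in compiled form; this text tells all that it offers.
- The arm moves only by the tool servo_tool, never from a script. Its argument "series" is a list that holds one entry, the list of rows, each a list of 4 numbers: the shift along the tool's x, y, z in mm, then the turn about the tool's z in rad. In form: [[[x, y, z, roll], ...]]. A call has exactly 10 rows; each row shifts and turns the commanded pose from where the row before left it, along the tool's axes as they then stand; what a row does not reach is not made up. A row lasts 1/12 s, in which the tool goes at most 41.7 mm and 7.16 degrees, less where a joint would pass 70% of its speed; a pose out of reach is approached as far as the arm can. A call is refused whole if a number of a shift passes 41.7 or a number of a turn 0.125, either way. A call with a gripper value outside its range is refused whole. "claw" is the gripper's target within -1 to 1 (shut at 1, half-way at 0, fully open at -1), set as the call begins (left out, the last holds). The fingers move at their own pace and stop on an object; "grip_force" is the grip in N (left out, the last holds). Time passes only in rows, so rows that do not move let the fingers close, or fill a call up. It gives the time, the measured TCP pose, the force, the opening and the grip force at its end, in the units of the state.
- telemetry.get_state(): the state, without advancing time (a new reading comes with each control period).
- eyes.grab_frame(name): name is "scene" or "side" or "wrist"; returns the picture (400x640x3 uint8, red, green, blue); there is no depth.
- eyes.calibration(name): a dict with "mtx" (3x3 intrinsics, pixels), "rvec" (rotation vector, rad) and "tvec" (3), from world to camera coordinates, as OpenCV has them. Camera axes: x right, y down, z forward; pixel columns grow to the right and rows downward; lengths in m; the calibration is good to about 2 mm. The wrist camera is an equidistant fisheye: a pixel r from the principal point sees the ray r / f radians off the axis. A picture is of the moment at which its call begins: read the wrist's pose just before it. calibration takes no time and is no camera call; for the wrist camera it gives the pose at the moment of the call.
- ticket.job_done(): hands the job in; it is judged then, once.
Trained networks look in the newest picture that a camera, given by its name, has taken for a name from the list of things; names that differ only in an ending like _2 or _b are one class to them, and where a whole thing is asked for, a point or a joint stands for the part that bears it (a point fixed in the world has none). Each returns a list of dicts, best first, with "conf" (0 to 1); they miss things now and then, are a little off and sometimes report something else, mostly with a low value. They report only what shows in the picture. A call takes as long as a camera call. They do not tell look-alikes from the thing itself.
- recognise(camera, name): "position" ([x, y, z] in m, in world coordinates, good to about 4 mm: the middle of the surface that is visible of it).
- trace(camera, name): "mask" (400x640 bool, what is visible of it).
The state is a dict: "t": time; "q": joint angles; "qd": joint speeds; "joint_efforts": joint torques, N m; "eef_pos": TCP position; "ee_rot": TCP orientation; "force": force on the tool from outside, world axes, zero at the start; "moment": the same for the moment, N m; "width": finger opening in m; "gripper_force": force on a finger pad.
Only numpy, scipy, OpenCV 4.12 (cv2) and the standard library are available. Lean on these libraries where they do the work, as an engineer would, in place of code of your own. Each camera call takes 0.05 s, during which the arm holds its last target. There are 200 camera calls.

## Working session

There is one attempt and no reset: what is moved stays moved. The work goes in short steps, Python scripts to look and compute and a tool call to move; the robot and the scene stay as the last step left them, time stands still between calls to the robot, and variables do not carry over. Pictures are saved under pics/ and viewed, at most 14 in all, crops included, and the job is handed in when it is done.

Besides the shell and the picture viewer there is one more tool, called by a JSON object that holds its "api" and its "payload". servo_tool: Moves the arm, as the interface text tells. Its arguments: {"type":"object","properties":{"series":{"type":"array"},"claw":{"type":"number"},"grip_force":{"type":"number"}},"required":["series"]}

```bash
mkdir -p pics
cat > h.py <<'E'
import numpy as np, cv2
from station import telemetry, eyes, ticket, recognise, trace
from scipy.spatial.transform import Rotation as R
def snap(cam,name,crop=None,scale=1):
    im=eyes.grab_frame(cam); 
    if name:
        o=im if crop is None else im[crop[1]:crop[3],crop[0]:crop[2]]
        o=cv2.resize(o,None,fx=scale,fy=scale,interpolation=cv2.INTER_CUBIC) if scale!=1 else o
        cv2.imwrite(f'pics/{name}.png',o[:,:,::-1])
    return im
def ray(cam,px,c=None):
    c=c or eyes.calibration(cam); K=np.array(c['mtx']); Rm=cv2.Rodrigues(np.array(c['rvec'],float))[0]; t=np.array(c['tvec'],float).ravel()
    x=(px[0]-K[0,2])/K[0,0]; y=(px[1]-K[1,2])/K[1,1]
    if cam=='wrist':
        r=np.hypot(x,y); d=np.array([x/r*np.sin(r),y/r*np.sin(r),np.cos(r)]) if r>1e-9 else np.array([0,0,1.])
    else: d=np.array([x,y,1.])
    return -Rm.T@t, Rm.T@d
def atz(cam,px,z,c=None):
    o,d=ray(cam,px,c); return o+d*(z-o[2])/d[2]
def proj(cam,P,c=None):
    c=c or eyes.calibration(cam); K=np.array(c['mtx']); Rm=cv2.Rodrigues(np.array(c['rvec'],float))[0]; t=np.array(c['tvec'],float).ravel()
    p=Rm@np.array(P,float)+t
    if cam=='wrist':
        a=np.arctan2(np.hypot(p[0],p[1]),p[2])/max(np.hypot(p[0],p[1]),1e-9); x,y=p[0]*a,p[1]*a
    else: x,y=p[0]/p[2],p[1]/p[2]
    return np.array([K[0,0]*x+K[0,2],K[1,1]*y+K[1,2]])
def st():
    s=telemetry.get_state(); print('t',round(s['t'],2),'p',np.round(s['eef_pos'],4),'r',np.round(s['ee_rot'],3),'F',np.round(s['force'],1),'w',round(s['width'],4)); return s
def yaw(s=None):
    s=s or telemetry.get_state(); return s['ee_rot'][2]
def togo(P,y=None):
    "mm along tool axes from the present pose to world P, turn"
    s=telemetry.get_state(); M=R.from_euler('xyz',s['ee_rot']).as_matrix()
    d=M.T@(np.array(P)-np.array(s['eef_pos']))*1000
    return np.round(d,1)
E
cat > a.py <<'E'
from h import *
s=st(); print(s['force'],s['width'])
for cam in('scene','side','wrist'):
    snap(cam,cam+'0'); c=eyes.calibration(cam); print(cam,np.round(-cv2.Rodrigues(np.array(c['rvec'],float))[0].T@np.array(c['tvec'],float).ravel(),3),np.round(c['mtx'],1).tolist())
    for n in('module_a','light_probe','roller_lever','check_stand'):
        for r in recognise(cam,n): print(cam,n,np.round(r['position'],4),round(r['conf'],2),np.round(proj(cam,r['position'])))
E
python3 a.py
```

```text
t 0.0 p [0.2896 0.6092 0.2256] r [ 3.14  -0.    -0.444] F [ 0.  -0.   0.4] w 0.0871
[ 0.00693817 -0.01981435  0.38744311] 0.0870776129103859
scene [-0.277 -0.484  1.149] [[423.7, 0.0, 315.1], [0.0, 423.7, 201.7], [0.0, 0.0, 1.0]]
scene module_a [ 0.5945 -0.3397  0.0431] 0.81 [388. 238.]
scene module_a [ 0.5126 -0.4021  0.0473] 0.71 [399. 262.]
scene module_a [ 0.4241 -0.213   0.0481] 0.71 [332. 264.]
scene module_a [ 0.4182 -0.3462  0.0452] 0.59 [372. 280.]
scene module_a [ 0.7641 -0.2584  0.0499] 0.47 [380. 195.]
scene module_a [0.5651 0.0705 0.0153] 0.31 [273. 212.]
scene light_probe [ 0.6254 -0.2231  0.0662] 0.69 [358. 216.]
scene roller_lever [0.5667 0.259  0.0715] 0.59 [226. 186.]
side [ 0.426 -1.278  0.84 ] [[490.1, 0.0, 319.8], [0.0, 490.1, 203.8], [0.0, 0.0, 1.0]]
side module_a [ 0.5995 -0.3464  0.0484] 0.96 [343. 278.]
side module_a [ 0.5223 -0.269   0.0445] 0.82 [309. 262.]
side module_a [ 0.4326 -0.365   0.045 ] 0.71 [276. 288.]
side module_a [ 0.5152 -0.4131  0.0446] 0.63 [312. 300.]
side module_a [ 0.7745 -0.27    0.0487] 0.56 [404. 255.]
side module_a [ 0.4229 -0.2256  0.0454] 0.55 [271. 254.]
side light_probe [ 0.6307 -0.2351  0.0368] 0.95 [348. 254.]
side light_probe [0.57   0.036  0.0081] 0.52 [315. 211.]
side roller_lever [0.5638 0.259  0.0676] 0.59 [307. 163.]
side check_stand [0.566  0.0429 0.0104] 0.76 [313. 209.]
wrist [0.353 0.58  0.385] [[309.7, 0.0, 318.3], [0.0, 309.7, 201.5], [0.0, 0.0, 1.0]]
```

```bash
python3 -c "
import cv2
a=cv2.imread('pics/scene0.png')[120:330,170:470]; cv2.imwrite('pics/s1.png',cv2.resize(a,None,fx=2.6,fy=2.6,interpolation=2))
a=cv2.imread('pics/side0.png')[90:340,200:480]; cv2.imwrite('pics/s2.png',cv2.resize(a,None,fx=2.4,fy=2.4,interpolation=2))"
```

```text
(no output)
```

View pics/s1.png

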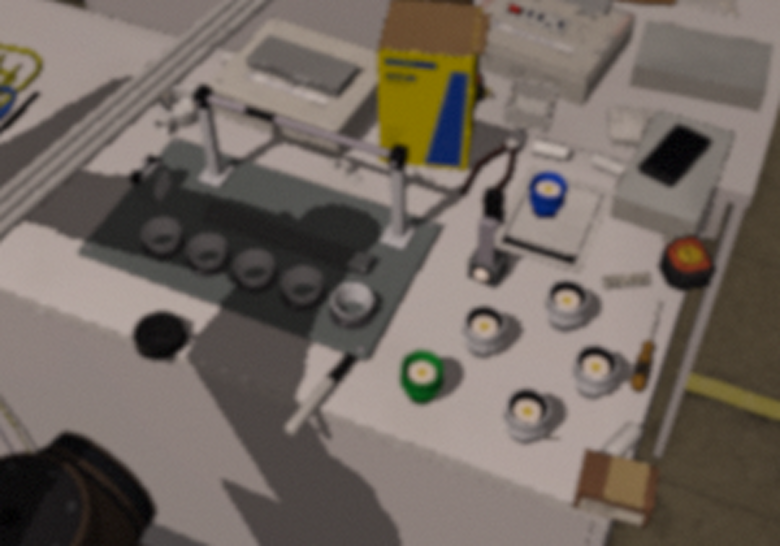

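View pics/s2.png

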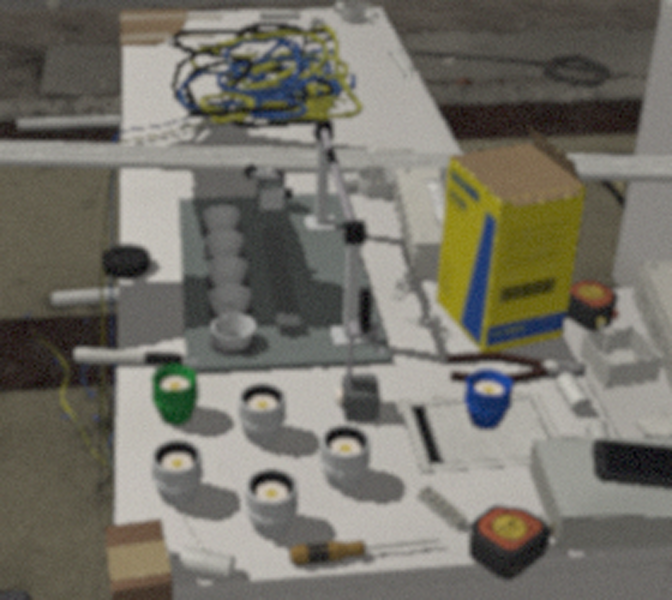

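Four grey modules are at about (0.60,-0.34), (0.52,-0.27), (0.515,-0.41) and (0.425,-0.355). The green and blue ones are look-alikes, and all five seats are free. The probe is at (0.63,-0.23). In scene pixels, seat 4 is at about (232,211) and seat 0 at (305,236). Next I'll work out a rough stand pose and how to move over the probe.

```bash
cat > b.py <<'E'
from h import *
a4=atz('scene',(232.3,211.2),.035);a0=atz('scene',(305.4,236.2),.035)
b4=atz('side',(292.5,178.3),.035);b0=atz('side',(297.1,227.5),.035)
print(a4,a0,np.linalg.norm(a4-a0),b4,b0,np.linalg.norm(b4-b0))
p4=(a4+b4)/2;p0=(a0+b0)/2;y=np.arctan2(*( (p4-p0)[:2]))*-1
print('yaw',y)
m=(p4+p0)/2; ex=np.array([np.cos(y),np.sin(y)]);ey=np.array([-ex[1],ex[0]])
o=m[:2]+.065*ex; print('origin',o)
for n,(x,yy,z) in dict(mark=(.08,.055,.166),bare=(.08,-.055,.166),roller=(-.018,.206,.08),pr=(.08,-.145,.173),pl=(.08,.145,.173)).items():
    P=np.r_[o+x*ex+yy*ey,z]; print(n,np.round(P,3),np.round(proj('scene',P)),np.round(proj('side',P)))
print(togo([.56,-.2,.3]))
E
python3 b.py
```

```text
[0.49853473 0.19690086 0.035     ] [ 0.49893068 -0.08613073  0.035     ] 0.28303186358350474 [0.51063127 0.20934937 0.035     ] [ 0.50370126 -0.09308523  0.035     ] 0.30251398908009774
yaw -0.011159980794233379
origin [0.56794544 0.05603318]
mark [0.649 0.11  0.166] [271. 163.] [337. 155.]
bare [0.647 0.    0.166] [299. 172.] [342. 171.]
roller [0.552 0.262 0.08 ] [222. 187.] [303. 159.]
pr [ 0.646 -0.09   0.173] [324. 178.] [347. 183.]
pl [0.65  0.2   0.173] [248. 155.] [334. 141.]
[591.6 615.1 -73.4]
```

{"api": "servo_tool", "payload": {"series": [[[28, 29, -6, 0], [28, 29, -6, 0], [28, 29, -6, 0], [28, 29, -6, 0], [28, 29, -6, 0], [28, 29, -6, 0], [28, 29, -6, 0], [28, 29, -6, 0], [28, 29, -6, 0], [28, 29, -6, 0]]], "claw": -1, "grip_force": 20}}

```text
t: 1.58
eef_pos: [0.4183, 0.2255, 0.2873]
ee_rot: [-3.14, -0.0, -0.443]
force: [0.1, 0.2, -0.2]
width: 0.0875
gripper_force: 0.0
```

{"api": "servo_tool", "payload": {"series": [[[28, 29, -2, 0], [28, 29, -2, 0], [28, 29, -2, 0], [28, 29, -2, 0], [28, 29, -2, 0], [28, 29, -2, 0], [28, 29, -2, 0], [28, 29, -2, 0], [28, 29, -2, 0], [0, 0, 0, -0.1]]]}}

```text
t: 2.42
eef_pos: [0.5349, -0.122, 0.3044]
ee_rot: [3.14, -0.0, -0.35]
force: [0.5, 1.4, 0.3]
width: 0.0878
gripper_force: 0.0
```

{"api": "servo_tool", "payload": {"series": [[[0, 0, 0, -0.1], [0, 0, 0, -0.1], [0, 0, 0, -0.1], [0, 0, 0, -0.044], [0, 0, 0, 0], [0, 0, 0, 0], [0, 0, 0, 0], [0, 0, 0, 0], [0, 0, 0, 0], [0, 0, 0, 0]]]}}

```text
t: 3.25
eef_pos: [0.5337, -0.1164, 0.3046]
ee_rot: [3.142, -0.0, -0.0]
force: [-0.4, 0.1, 0.3]
width: 0.0874
gripper_force: 0.0
```

```bash
cat > c.py <<'E'
from h import *
s=st(); im=snap('wrist','w1'); c=eyes.calibration('wrist')
for n in('module_a','light_probe','seat0'):
    for r in recognise('wrist',n): print(n,np.round(r['position'],4),round(r['conf'],2),np.round(proj('wrist',r['position'],c)))
E
python3 c.py
```

```text
t 3.25 p [ 0.5337 -0.1164  0.3046] r [ 3.142 -0.    -0.   ] F [-0.4  0.1  0.3] w 0.0874
module_a [ 0.5191 -0.396   0.0487] 0.95 [499. 186.]
module_a [ 0.4349 -0.3286  0.0468] 0.81 [455. 239.]
module_a [ 0.603  -0.3319  0.0443] 0.6 [467. 128.]
module_a [ 0.4364 -0.207   0.0457] 0.6 [379. 240.]
module_a [ 0.5282 -0.2554  0.0495] 0.56 [417. 179.]
module_a [ 0.7643 -0.2495  0.0488] 0.55 [414.  13.]
light_probe [ 0.6312 -0.2129  0.08  ] 0.92 [395. 102.]
seat0 [0.5718 0.0394 0.0104] 0.93 [215. 146.]
```

View pics/w1.png

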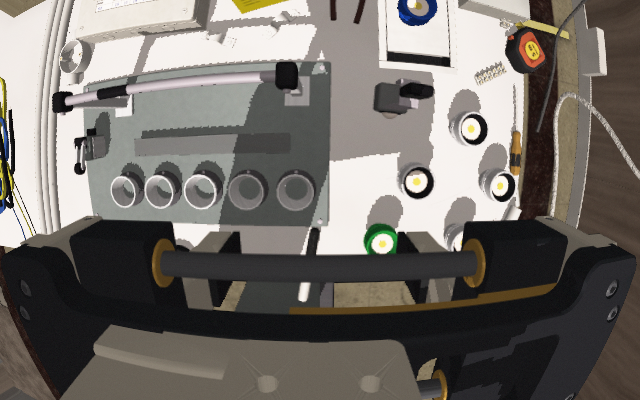

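The wrist view shows the five seats at about (126..295,189), the rail from (62,102) to (287,76), the probe with its tab at (415,90), and the modules at (472,128), (417,181), (500,186) and (455,239). I'll move the camera over the probe and fit the stand from this picture.

{"api": "servo_tool", "payload": {"series": [[[3, 9, 5, 0], [3, 9, 5, 0], [3, 9, 5, 0], [3, 9, 5, 0], [3, 9, 5, 0], [3, 9, 5, 0], [3, 9, 5, 0], [3, 9, 5, 0], [3, 9, 5, 0], [0, 0, 0, 0]]]}}

```text
t: 4.28
eef_pos: [0.5607, -0.199, 0.2579]
ee_rot: [-3.141, 0.002, -0.001]
force: [-0.0, -0.3, 0.4]
width: 0.0878
gripper_force: 0.0
```

```bash
cat > d.py <<'E'
from h import *
s=st(); im=snap('wrist','w2',(220,60,460,240),3.2); c=eyes.calibration('wrist'); np.save('c2.npy',c,allow_pickle=True)
cv2.imwrite('pics/w2full.png',im[:,:,::-1])
for n in('light_probe','probe_shoe'):
    for r in recognise('wrist',n): print(n,np.round(r['position'],4),round(r['conf'],2),np.round(proj('wrist',r['position'],c)))
E
python3 d.py
```

```text
t 4.28 p [ 0.5607 -0.199   0.2579] r [-3.141e+00  2.000e-03 -1.000e-03] F [-0.  -0.3  0.4] w 0.0878
light_probe [ 0.632  -0.2153  0.1145] 0.94 [335. 120.]
probe_shoe [ 0.6384 -0.2166  0.1102] 0.63 [336. 114.]
probe_shoe [0.5883 0.0072 0.0081] 0.46 [173. 157.]
```

View pics/w2.png

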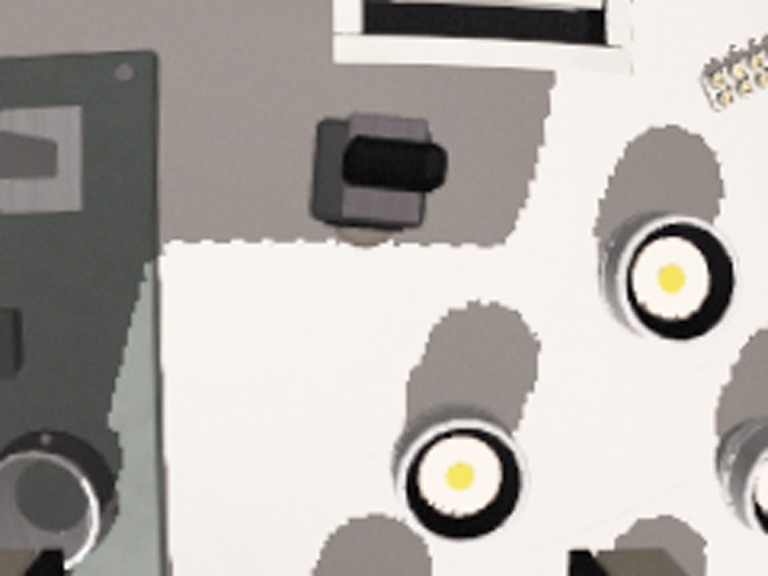

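The probe's tab runs over crop (345..447,135..193). The hook's corners are at (350,114), (428,119), (425,228) and (343,226), so the probe's yaw is slightly negative.

```bash
cat > e.py <<'E'
from h import *
c=np.load('c2.npy',allow_pickle=True).item()
f=lambda p:(p[0]/3.2+220,p[1]/3.2+60)
q=[(350,114),(428,119),(425,228),(343,226)]
P=np.array([atz('wrist',f(p),.116,c) for p in q]); print(np.round(P,4),P.mean(0))
d=lambda i,j:np.round((P[j]-P[i])[:2]*1000,1)
print(d(0,1),d(3,2),d(3,0),d(2,1))
m=lambda p:np.round(atz('wrist',f(p),.161,c),4)
print('tab top right end',m((447,166)),'lens',[np.round(atz('wrist',f(p),.050,c),4) for p in((671,278),(460,476))])
# tab black mask
im=cv2.imread('pics/w2full.png'); g=cv2.cvtColor(im,cv2.COLOR_BGR2GRAY)[90:130,320:365]
k=(g<28).astype(np.uint8); n,l,stt,cen=cv2.connectedComponentsWithStats(k); 
i=1+np.argmax(stt[1:,4]); cn=cv2.findContours((l==i).astype(np.uint8),0,1)[0][0]; print(stt[i],cv2.minAreaRect(cn))
pred=lambda x,y,z,yw,o:np.r_[o+np.array([x*np.cos(yw)-y*np.sin(yw),x*np.sin(yw)+y*np.cos(yw)]),z]
for yw in(-.05,):
  for z in(.116,.161):
    for x,y in((-.006,-.013),(-.006,.013),(.006,.013),(.006,-.013)): 
        p=proj('wrist',pred(x,y,z,yw,P.mean(0)[:2]),c); print(z,np.round([(p[0]-220)*3.2,(p[1]-60)*3.2]))
# stand from w1
E
python3 e.py
```

```text
[[ 0.6558 -0.2099  0.116 ]
 [ 0.6546 -0.2333  0.116 ]
 [ 0.6214 -0.2326  0.116 ]
 [ 0.6218 -0.2079  0.116 ]] [ 0.63839713 -0.22092621  0.116     ]
[ -1.1 -23.4] [ -0.4 -24.8] [34. -2.] [33.2 -0.7]
tab top right end [ 0.639  -0.2332  0.161 ] lens [array([ 0.6034, -0.3367,  0.05  ]), array([ 0.5244, -0.2557,  0.05  ])]
[  7  13  32  17 415] ((22.336633682250977, 21.133663177490234), (30.94565773010254, 14.726551055908203), 5.710593223571777)
0.116 [429. 194.]
0.116 [342. 189.]
0.116 [344. 149.]
0.116 [431. 155.]
0.161 [449. 194.]
0.161 [347. 187.]
0.161 [350. 141.]
0.161 [451. 148.]
```

{"api": "servo_tool", "payload": {"series": [[[19.5, 5.4, 0, 0], [19.5, 5.4, 0, 0], [19.5, 5.4, 0, 0], [19.8, 5.3, 0, 0], [0, 0, 10, 0.015], [0, 0, 14, 0.015], [0, 0, 14, 0.015], [0, 0, 14, 0], [0, 0, 14, 0], [0, 0, 10, 0]]]}}

```text
t: 5.27
eef_pos: [0.6384, -0.2183, 0.1825]
ee_rot: [-3.141, 0.001, -0.045]
force: [-0.4, -0.4, 0.1]
width: 0.0874
gripper_force: 0.0
```

```bash
cat > f.py <<'E'
from h import *
st(); print(togo([.639,-.2205,.124]))
b=atz('side',(383,221),0); o,d=ray('side',(385,157)); print('box base',b,'top at',[np.round(o+d*(b[0]-o[0])/d[0],3), np.round(o+d*(b[1]-o[1])/d[1],3)])
im=cv2.imread('pics/w1.png'); g=cv2.cvtColor(im,cv2.COLOR_BGR2GRAY)
cv2.imwrite('pics/w1s.png',cv2.resize(im[60:225,45:345],None,fx=2.6,fy=2.6,interpolation=2))
E
python3 f.py
```

```text
t 5.27 p [ 0.6384 -0.2183  0.1825] r [-3.141e+00  1.000e-03 -4.500e-02] F [-0.4 -0.4  0.1] w 0.0874
[ 0.7  2.2 58.5]
box base [ 0.7763679  -0.03234155  0.        ] top at [array([0.776, 0.01 , 0.201]), array([ 0.765, -0.032,  0.222])]
```

View pics/w1s.png

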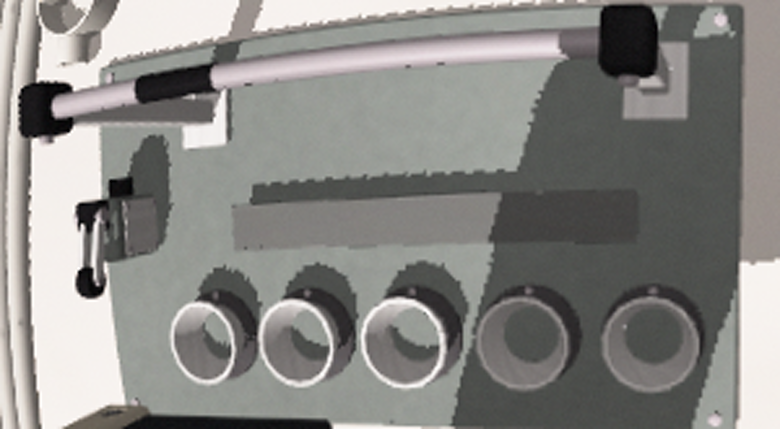

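In the enlarged w1 crop, the mouth centres are at (206,341), (299,341), (405,342), (524,342) and (652,341), and the tape mark's middle is at (175,84). I'll fit the stand from these while finishing the descent onto the tab.

{"api": "servo_tool", "payload": {"series": [[[0.5, 1.1, 6, 0], [0.2, 1.1, 6, 0], [0, 0, 6, 0], [0, 0, 6, 0], [0, 0, 6, 0], [0, 0, 6, 0], [0, 0, 6, 0], [0, 0, 6, 0], [0, 0, 6, 0], [0, 0, 4.5, 0]]]}}

```text
t: 6.1
eef_pos: [0.6394, -0.2211, 0.1242]
ee_rot: [-3.142, 0.001, -0.045]
force: [-0.0, 0.2, 0.2]
width: 0.0877
gripper_force: 0.0
```

{"api": "servo_tool", "payload": {"series": [[[0, 0, 0, 0], [0, 0, 0, 0], [0, 0, 0, 0], [0, 0, 0, 0], [0, 0, 0, 0], [0, 0, 0, 0], [0, 0, 0, 0], [0, 0, 0, 0], [0, 0, 0, 0], [0, 0, 0, 0]]], "claw": 1, "grip_force": 30}}

```text
t: 6.93
eef_pos: [0.6396, -0.2212, 0.1251]
ee_rot: [-3.142, -0.0, -0.045]
force: [-0.6, 0.6, 0.3]
width: 0.0269
gripper_force: 0.3
```

```bash
cat > g.py <<'E'
from h import *
from scipy.optimize import least_squares
s=st(); c=eyes.calibration('wrist')
Rc=cv2.Rodrigues(np.array(c['rvec'],float))[0]; tc=np.array(c['tvec'],float).ravel()
Rt=R.from_euler('xyz',s['ee_rot']).as_matrix(); p=np.array(s['eef_pos'])
A=Rc@Rt; b=Rc@p+tc   # tool->cam
np.savez('tool2cam.npz',A=A,b=b)
Rt1=R.from_euler('xyz',[3.142,0,0]).as_matrix(); p1=np.array([.5337,-.1164,.3046])
Rc1=A@Rt1.T; c1=dict(mtx=c['mtx'],rvec=cv2.Rodrigues(Rc1)[0].ravel(),tvec=b-Rc1@p1)
obs=[((206,341),(-.065,.144,.035)),((299,341),(-.065,.072,.035)),((405,342),(-.065,0,.035)),((524,342),(-.065,-.072,.035)),((652,341),(-.065,-.144,.035)),
 ((742,6),(.125,-.193,.01)),((175,84),(.08,.055,.163)),((382,60),(.08,-.02,.1635))]
def W(v,q): 
    cs,sn=np.cos(v[2]),np.sin(v[2]); return [v[0]+cs*q[0]-sn*q[1],v[1]+sn*q[0]+cs*q[1],q[2]]
def res(v,full=False):
    r=[]
    for i,(px,q) in enumerate(obs):
        d=proj('wrist',W(v,q),c1)-np.array([px[0]/2.6+45,px[1]/2.6+60])
        if i==7: d[0]=0
        r+=list(d)
    return np.array(r)
f=least_squares(res,[.568,.056,-.01],loss='soft_l1'); print(f.x,np.round(f.fun,1).reshape(-1,2).tolist())
np.save('stand.npy',f.x)
for n,q in dict(mark=(.08,.055,.166),bare=(.08,-.055,.166),roller=(-.018,.206,.08),s0=(-.065,-.144,.015),s3=(-.065,.072,.015)).items(): print(n,np.round(W(f.x,q),4))
E
python3 g.py
```

```text
t 6.93 p [ 0.6396 -0.2212  0.1251] r [-3.142 -0.    -0.045] F [-0.6  0.6  0.3] w 0.0269
[ 0.57124915  0.0578963  -0.00498385] [[-1.0, 1.0], [-0.9, 0.7], [-0.4, 0.2], [0.0, 0.1], [0.4, 0.6], [0.8, -2.2], [0.2, -0.7], [0.0, -0.2]]
mark [0.6515 0.1125 0.166 ]
bare [0.651  0.0025 0.166 ]
roller [0.5543 0.264  0.08  ]
s0 [ 0.5055 -0.0858  0.015 ]
s3 [0.5066 0.1302 0.015 ]
```

{"api": "servo_tool", "payload": {"series": [[[0, 0, 0, 0], [0, 0, -3, 0], [0, 0, -7, 0], [0, 0, -12, 0], [0, 0, -15, 0], [0, 0, -15, 0], [0, 0, -15, 0], [0, 0, -15, -0.02], [0, 0, -10, -0.02], [0, 0, -5, 0]]]}}

```text
t: 7.77
eef_pos: [0.6404, -0.2214, 0.2249]
ee_rot: [3.141, -0.003, -0.003]
force: [1.2, 0.3, -2.4]
width: 0.0255
gripper_force: 30.0
```

{"api": "servo_tool", "payload": {"series": [[[-10, -10, 0, 0], [-10, -20, 0, 0], [-10, -28, 0, 0], [-10, -30, 0, 0], [-10, -32, 0, 0], [0, -32, 0, 0], [0, -30, 0, 0], [0, -22, 0, 0], [0, -13, 0, 0], [0, -6, 0, 0]]]}}

```text
t: 8.6
eef_pos: [0.5906, 0.0038, 0.2221]
ee_rot: [-3.141, 0.0, -0.003]
force: [0.5, -0.4, -2.2]
width: 0.0258
gripper_force: 30.0
```

{"api": "servo_tool", "payload": {"series": [[[0, 0, 0, 0], [0, 0, 0, 0], [0, 0, 0, 0], [0, 0, 0, 0], [0, 0, 0, 0], [0, 0, 0, 0], [0, 0, 0, 0], [0, 0, 0, 0], [0, 0, 0, 0], [0, 0, 0, 0]]]}}

```text
t: 9.43
eef_pos: [0.5907, 0.002, 0.2221]
ee_rot: [3.142, 0.0, -0.005]
force: [-0.2, -0.3, -2.4]
width: 0.0259
gripper_force: 30.0
```

```bash
cat > i.py <<'E'
from h import *
s=st(); print(s['gripper_force']); print(togo([.6,.0025,.222]))
a=snap('side','side2',(240,120,420,260),3.2);
im=snap('wrist','w3',(140,40,500,270),2.2); np.save('c3.npy',eyes.calibration('wrist'),allow_pickle=True); cv2.imwrite('pics/w3full.png',im[:,:,::-1])
E
python3 i.py
```

```text
t 9.43 p [0.5907 0.002  0.2221] r [ 3.142  0.    -0.005] F [-0.2 -0.3 -2.4] w 0.0259
29.98209446668625
[ 9.3 -0.5  0.1]
```

View pics/w3.png

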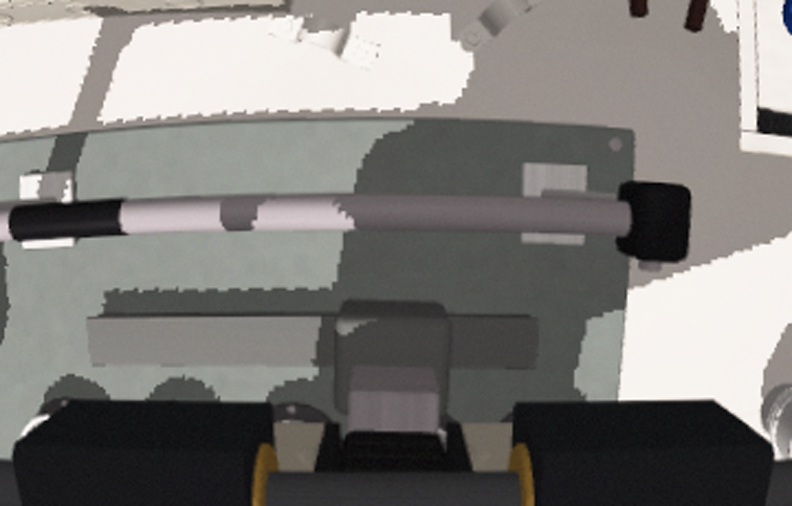

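View pics/side2.png

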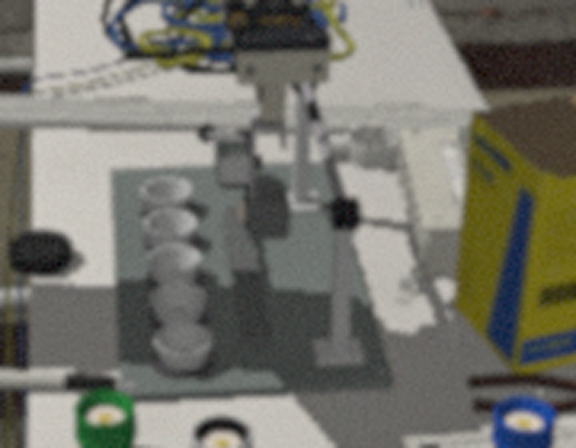

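The probe hangs upright in the gripper. In the w3 crop, the tape's edges are at (10,220) and (122,217), and the rail's middle at x=395 is at y≈213.

```bash
cat > j.py <<'E'
from h import *
c=np.load('c3.npy',allow_pickle=True).item(); g=cv2.cvtColor(cv2.imread('pics/w3full.png'),cv2.COLOR_BGR2GRAY).astype(int)
for col in(185,220,300,340): 
    e=np.abs(np.diff(g[118:155,col])); r=np.sort(np.argsort(e)[-2:])+118.5
    print(col,r,np.round(atz('wrist',(col,r.mean()),.160,c),4))
f=lambda p:(p[0]/2.2+140,p[1]/2.2+40)
a,b=atz('wrist',f((10,220)),.164,c),atz('wrist',f((122,217)),.164,c); print(a,b,(a+b)/2)
v=atz('wrist',f((395,213.5)),.160,c);print(v)
row=g[139,140:205]; print(row.tolist())
print(np.round(atz('wrist',f((618,222)),.16,c),4),'clamp inner face (-.135)')
E
python3 j.py
```

```text
185 [130.5 147.5] [0.6518 0.1012 0.16  ]
220 [128.5 144.5] [0.6521 0.0727 0.16  ]
300 [138.5 143.5] [0.6471 0.014  0.16  ]
340 [128.5 142.5] [ 0.6509 -0.0143  0.16  ]
[0.65358755 0.13551749 0.164     ] [0.65167836 0.09081861 0.164     ] [0.65263296 0.11316805 0.164     ]
[6.49770297e-01 1.34263146e-04 1.60000000e-01]
[170, 169, 172, 144, 42, 25, 22, 26, 24, 23, 22, 23, 26, 25, 21, 26, 26, 23, 24, 24, 24, 22, 27, 27, 26, 27, 27, 25, 28, 26, 27, 26, 27, 27, 28, 26, 28, 26, 27, 29, 28, 25, 27, 30, 27, 28, 29, 31, 31, 30, 31, 33, 33, 62, 143, 200, 199, 200, 200, 200, 201, 198, 201, 198, 199]
[ 0.6483 -0.0743  0.16  ] clamp inner face (-.135)
```

{"api": "servo_tool", "payload": {"series": [[[6, 0, 0, 0], [7, 0, 0, 0], [7, 0, 0, 0], [7, 0, 0, 0], [7, 0, 0, 0], [7, 0, 0, 0], [7, 0, 0, 0], [7, 0, 0, 0], [6, 0, 0, 0], [0, 0, 0, 0]]]}}

```text
t: 10.37
eef_pos: [0.6528, 0.0017, 0.2216]
ee_rot: [3.141, 0.0, -0.005]
force: [0.6, 0.6, -3.0]
width: 0.0257
gripper_force: 30.0
```

{"api": "servo_tool", "payload": {"series": [[[0, 0, 3, 0], [0, 0, 4, 0], [0, 0, 4, 0], [0, 0, 4, 0], [0, 0, 4, 0], [0, 0, 4, 0], [0, 0, 4, 0], [0, 0, 4, 0], [0, 0, 3, 0], [0, 0, 1, 0]]]}}

```text
t: 11.2
eef_pos: [0.6514, 0.0017, 0.1863]
ee_rot: [3.141, 0.001, -0.005]
force: [-0.7, 0.4, -1.7]
width: 0.0259
gripper_force: 30.0
```

{"api": "servo_tool", "payload": {"series": [[[0, 0, 0.5, 0], [0, 0, 0.5, 0], [0, 0, 0.5, 0], [0, 0, 0.5, 0], [0, 0, 0.5, 0], [0, 0, 0.5, 0], [0, 0, 0, 0], [0, 0, 0, 0], [0, 0, 0, 0], [0, 0, 0, 0]]]}}

```text
t: 12.03
eef_pos: [0.6517, 0.0018, 0.1841]
ee_rot: [-3.142, -0.0, -0.005]
force: [-0.3, 0.4, -2.4]
width: 0.0261
gripper_force: 30.0
```

{"api": "servo_tool", "payload": {"series": [[[0, 0, 0.5, 0], [0, 0, 0.5, 0], [0, 0, 0.5, 0], [0, 0, 0.5, 0], [0, 0, 0, 0], [0, 0, 0, 0], [0, 0, 0, 0], [0, 0, 0, 0], [0, 0, 0, 0], [0, 0, 0, 0]]]}}

```text
t: 12.87
eef_pos: [0.6517, 0.0018, 0.1821]
ee_rot: [-3.142, -0.0, -0.005]
force: [0.5, -0.1, -2.6]
width: 0.0259
gripper_force: 30.0
```

{"api": "servo_tool", "payload": {"series": [[[0, 0, 0.5, 0], [0, 0, 0.5, 0], [0, 0, 0, 0], [0, 0, 0, 0], [0, 0, 0, 0], [0, 0, 0, 0], [0, 0, 0, 0], [0, 0, 0, 0], [0, 0, 0, 0], [0, 0, 0, 0]]]}}

```text
t: 13.7
eef_pos: [0.6517, 0.0018, 0.1811]
ee_rot: [3.142, 0.0, -0.005]
force: [0.0, -1.5, -2.9]
width: 0.0258
gripper_force: 30.0
```

{"api": "servo_tool", "payload": {"series": [[[0, 0, 0.5, 0], [0, 0, 0.5, 0], [0, 0, 0, 0], [0, 0, 0, 0], [0, 0, 0, 0], [0, 0, 0, 0], [0, 0, 0, 0], [0, 0, 0, 0], [0, 0, 0, 0], [0, 0, 0, 0]]]}}

```text
t: 14.53
eef_pos: [0.6518, 0.0018, 0.1808]
ee_rot: [3.142, -0.001, -0.005]
force: [-3.5, 1.1, 6.2]
width: 0.0255
gripper_force: 30.0
```

```bash
python3 -c "
from h import *
s=st();print(s['moment'])"
```

```text
t 14.53 p [0.6518 0.0018 0.1808] r [ 3.142e+00 -1.000e-03 -5.000e-03] F [-3.5  1.1  6.2] w 0.0255
[ 0.17501502  1.16253072 -0.02529799]
```

{"api": "servo_tool", "payload": {"series": [[[0, 0, -0.5, 0], [0, -2, 0, 0], [0, -4, 0, 0], [0, -6, 0, 0], [0, -6, 0, 0], [0, -7, 0, 0], [0, -7, 0, 0], [0, -6, 0, 0], [0, -4, 0, 0], [0, -2, 0, 0]]]}}

```text
t: 15.37
eef_pos: [0.652, 0.0465, 0.1808]
ee_rot: [3.141, -0.0, -0.004]
force: [-0.2, -5.0, 4.5]
width: 0.0257
gripper_force: 30.0
```

```bash
python3 -c "
from h import *
s=st();print(s['moment'])"
```

```text
t 15.37 p [0.652  0.0465 0.1808] r [ 3.141 -0.    -0.004] F [-0.2 -5.   4.5] w 0.0257
[-1.70796666 -0.02339198  0.02621612]
```

{"api": "servo_tool", "payload": {"series": [[[0, 0, -0.3, 0], [0, -3, 0, 0], [0, -5, 0, 0], [0, -7, 0, 0], [0, -8, 0, 0], [0, -9, 0, 0], [0, -9, 0, 0], [0, -8, 0, 0], [0, -6, 0, 0], [0, -4, 0, 0]]]}}

```text
t: 16.2
eef_pos: [0.6522, 0.1059, 0.1808]
ee_rot: [3.142, 0.0, -0.004]
force: [0.0, -4.1, 2.7]
width: 0.0256
gripper_force: 30.0
```

{"api": "servo_tool", "payload": {"series": [[[0, -3, 0, 0], [0, -2, 0, 0], [0, -2, 0, 0], [0, 0, 0, 0], [0, 0, 0, 0], [0, 0, 0, 0], [0, 0, 0, 0], [0, 0, 0, 0], [0, 0, 0, 0], [0, 0, 0, 0]]]}}

```text
t: 17.03
eef_pos: [0.6522, 0.112, 0.1808]
ee_rot: [-3.141, -0.0, -0.005]
force: [-0.4, 2.5, 3.5]
width: 0.0257
gripper_force: 30.0
```

```bash
cat > k.py <<'E'
from h import *
s=st(); print(s['moment']); im=snap('wrist','w4',(240,90,400,210),5); np.save('c4.npy',eyes.calibration('wrist'),allow_pickle=True)
E
python3 k.py
```

```text
t 17.03 p [0.6522 0.112  0.1808] r [-3.141 -0.    -0.005] F [-0.4  2.5  3.5] w 0.0257
[0.51560498 0.4277931  0.00265675]
```

View pics/w4.png

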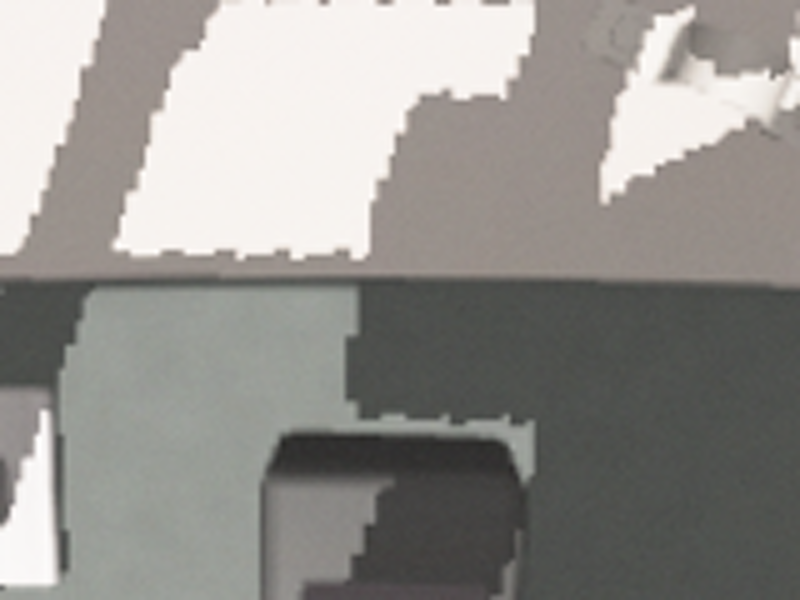

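```bash
cat > k.py <<'E'
from h import *
im=snap('wrist','w5',(220,170,420,270),4); cv2.imwrite('pics/w5full.png',im[:,:,::-1])
c=eyes.calibration('wrist')
for n,y in(('tapeL',.135),('tapeR',.091),('mid',.113)): p=proj('wrist',[.6515,y,.166],c); print(n,np.round((p-[220,170])*4))
E
python3 k.py
```

```text
tapeL [236. 288.]
tapeR [528. 287.]
mid [382. 288.]
```

View pics/w5.png

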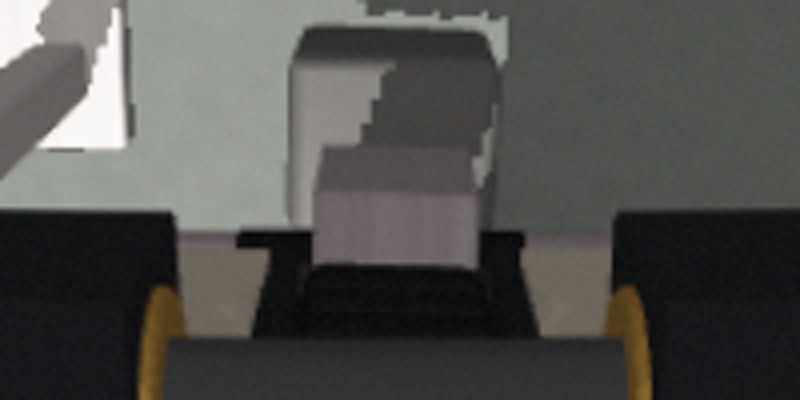

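The tape's ends show at crop x=237 and 524 (row 240). The hook runs from 314 to 479 (rows 190–265).

```bash
cat > k2.py <<'E'
from h import *
st(); c=eyes.calibration('wrist'); f=lambda p:(p[0]/4+220,p[1]/4+170)
for p,z in(((237,240),.160),((524,240),.160),((316,192),.172),((475,192),.172),((313,264),.172),((479,264),.172),((304,275),.2),((492,275),.2)): print(p,np.round(atz('wrist',f(p),z,c),4))
E
python3 k2.py
```

```text
t 17.13 p [0.6522 0.112  0.1808] r [-3.141 -0.    -0.005] F [-0.9  1.8  3.9] w 0.0257
(237, 240) [0.657  0.1353 0.16  ]
(524, 240) [0.6568 0.0911 0.16  ]
(316, 192) [0.6686 0.1221 0.172 ]
(475, 192) [0.6685 0.0996 0.172 ]
(313, 264) [0.6577 0.1228 0.172 ]
(479, 264) [0.6576 0.0989 0.172 ]
(304, 275) [0.6671 0.122  0.2   ]
(492, 275) [0.6669 0.0993 0.2   ]
```

{"api": "servo_tool", "payload": {"series": [[[0, 0, -0.3, 0], [0, -0.8, 0, 0], [0, -0.8, 0, 0], [0, -0.8, 0, 0], [0, 0, 0, 0], [0, 0, 0, 0], [0, 0, 0, 0], [0, 0, 0, 0], [0, 0, 0, 0], [0, 0, 0, 0]]]}}

```text
t: 17.97
eef_pos: [0.6521, 0.1143, 0.1809]
ee_rot: [-3.142, 0.0, -0.005]
force: [-0.2, -0.4, -1.6]
width: 0.0261
gripper_force: 30.0
```

```bash
cat > k3.py <<'E'
from h import *
s=st(); print(s['moment']); c=eyes.calibration('wrist'); g=snap('wrist',None).mean(2).astype(int)
print('tape row',g[230,262:300].tolist()); print(g[230,335:362].tolist()); print('hook row',g[222,290:306].tolist(),g[222,332:350].tolist())
E
python3 k3.py
```

```text
t 17.97 p [0.6521 0.1143 0.1809] r [-3.142  0.    -0.005] F [-0.2 -0.4 -1.6] w 0.0261
[-0.35710551  0.0112979   0.02070988]
tape row [17, 27, 69, 100, 98, 97, 95, 96, 96, 97, 96, 95, 96, 95, 96, 95, 97, 96, 94, 95, 63, 22, 14, 14, 14, 14, 15, 15, 16, 11, 15, 12, 12, 12, 16, 18, 62, 90]
[110, 111, 107, 101, 64, 17, 12, 13, 15, 17, 13, 9, 15, 16, 14, 10, 14, 14, 15, 12, 80, 88, 87, 88, 89, 89, 88]
hook row [149, 124, 102, 116, 131, 142, 149, 146, 109, 100, 100, 104, 106, 107, 105, 106] [105, 106, 108, 109, 108, 111, 101, 93, 77, 61, 56, 61, 72, 76, 78, 77, 75, 78]
```

The hook is centred: the gaps to the tape's ends are 15.5 and 15.8 px. Releasing it and going up.

{"api": "servo_tool", "payload": {"series": [[[0, 0, 0.1, 0], [0, 0, 0, 0], [0, 0, 0, 0], [0, 0, 0, 0], [0, 0, 0, 0], [0, 0, 0, 0], [0, 0, 0, 0], [0, 0, 0, 0], [0, 0, 0, 0], [0, 0, 0, 0]]], "claw": -1}}

```text
t: 18.85
eef_pos: [0.6523, 0.1142, 0.1811]
ee_rot: [-3.142, -0.0, -0.005]
force: [-0.1, -1.0, -0.4]
width: 0.0853
gripper_force: 0.0
```

{"api": "servo_tool", "payload": {"series": [[[0, 0, -3, 0], [0, 0, -8, 0], [0, 0, -12, 0], [0, 0, -14, 0], [0, 0, -14, 0], [0, 0, -14, 0], [0, 0, -14, 0], [0, 0, -14, 0], [0, 0, -10, 0], [0, 0, -6, 0]]]}}

```text
t: 19.68
eef_pos: [0.6528, 0.1143, 0.2928]
ee_rot: [-3.141, -0.003, -0.005]
force: [-0.5, -1.4, -0.0]
width: 0.0879
gripper_force: 0.0
```

{"api": "servo_tool", "payload": {"series": [[[-3, 10, 0, 0.0], [-3, 20, 0, 0.0], [-3, 30, 0, 0], [-3, 36, 0, 0], [-3, 36, 0, 0], [-3, 36, 0, 0], [-3, 36, 0, 0], [-3, 36, 0, 0], [-3, 30, 0, 0], [-3, 20, 0, 0]]]}}

```text
t: 20.52
eef_pos: [0.6196, -0.1788, 0.2894]
ee_rot: [3.141, 0.001, -0.007]
force: [0.2, 1.3, 0.1]
width: 0.088
gripper_force: 0.0
```

{"api": "servo_tool", "payload": {"series": [[[-3, 30, 0, 0.0], [-3, 30, 0, 0.0], [-3, 20, 0, 0], [-3, 12, 0, 0], [0, 0, 0, 0], [0, 0, 0, 0], [0, 0, 0, 0], [0, 0, 0, 0], [0, 0, 0, 0], [0, 0, 0, 0]]]}}

```text
t: 21.35
eef_pos: [0.6087, -0.2668, 0.2902]
ee_rot: [-3.142, -0.0, -0.004]
force: [-0.0, 0.1, -0.3]
width: 0.0873
gripper_force: 0.0
```

```bash
cat > l.py <<'E'
from h import *
s=st(); im=snap('wrist','w6'); c=eyes.calibration('wrist')
for r in recognise('wrist','module_a'):
    px=proj('wrist',r['position'],c); u,v=np.round(px).astype(int)
    print(np.round(r['position'],4),round(r['conf'],2),np.round(px),im[max(v-18,0):v+18,max(0,u-18):u+18].reshape(-1,3).mean(0).round())
E
python3 l.py
```

```text
t 21.35 p [ 0.6087 -0.2668  0.2902] r [-3.142 -0.    -0.004] F [-0.   0.1 -0.3] w 0.0873
[ 0.4291 -0.3467  0.0471] 0.91 [371. 293.] [135. 128. 118.]
[ 0.7768 -0.2537  0.0507] 0.9 [307.  47.] [ 97. 102. 125.]
[ 0.6004 -0.3368  0.0449] 0.82 [370. 181.] [164. 159. 151.]
[ 0.5268 -0.2545  0.0478] 0.81 [309. 234.] [161. 156. 149.]
[ 0.4276 -0.2125  0.0429] 0.79 [282. 293.] [113. 141. 110.]
[ 0.5388 -0.3917  0.0487] 0.65 [407. 225.] [141. 135. 131.]
```

View pics/w6.png

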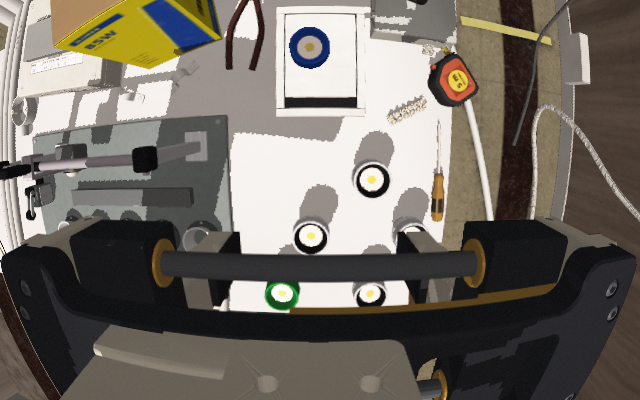

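Probe hung. The four grey modules are still standing. Checking q6 to choose the turn direction.

```bash
python3 -c "
from h import *
s=st();print(np.round(s['q'],3)); print(togo([.6034,-.336,.10]))"
```

```text
t 21.45 p [ 0.6086 -0.267   0.2902] r [ 3.142 -0.    -0.004] F [0.  0.2 0.2] w 0.0874
[-0.121  0.311  0.087 -0.    -1.346  1.688]
[ -5.   69.  190.2]
```

{"api": "servo_tool", "payload": {"series": [[[0, 0, 9, 0.122], [0, 0, 9, 0.122], [0, 0, 9, 0.122], [0, 0, 9, 0.122], [0, 0, 9, 0.122], [0, 0, 9, 0.122], [0, 0, 9, 0.122], [0, 0, 9, 0.122], [0, 0, 9, 0.122], [0, 0, 9, 0.122]]]}}

```text
t: 22.28
eef_pos: [0.6085, -0.2674, 0.1997]
ee_rot: [-3.141, -0.0, -1.23]
force: [-0.1, 0.5, 0.1]
width: 0.0876
gripper_force: 0.0
```

{"api": "servo_tool", "payload": {"series": [[[0, 0, 0, 0.122], [0, 0, 0, 0.122], [0, 0, 0, 0.108], [10, 1, 0, 0], [15, 1, 5, 0], [18, 1, 5, 0], [15, 1, 0, 0], [8, 1, 0, 0], [3, 0, 0, 0], [0, 0, 0, 0]]]}}

```text
t: 23.12
eef_pos: [0.6027, -0.3378, 0.19]
ee_rot: [3.141, -0.0, -1.578]
force: [-0.4, -0.2, -0.3]
width: 0.0876
gripper_force: 0.0
```

```bash
cat > m.py <<'E'
from h import *
s=st(); im=snap('wrist','w7'); c=eyes.calibration('wrist'); h=cv2.cvtColor(im,cv2.COLOR_RGB2HSV)
k=cv2.inRange(h,(22,90,150),(35,255,255)); n,l,stt,cen=cv2.connectedComponentsWithStats(k)
for i in range(1,n):
    if 8<stt[i,4]<400: print(stt[i,4],np.round(cen[i]),np.round(atz('wrist',cen[i],.05,c),4))
for r in recognise('wrist','module_a'): print(np.round(r['position'],4),round(r['conf'],2),np.round(proj('wrist',r['position'],c)))
print(togo([.6034,-.336,.0255]))
E
python3 m.py
```

```text
t 23.12 p [ 0.6027 -0.3378  0.19  ] r [ 3.141 -0.    -1.578] F [-0.4 -0.2 -0.3] w 0.0876
140 [177.   7.] [ 0.751 -0.538  0.05 ]
316 [177.  39.] [ 0.7488 -0.5008  0.05  ]
24 [154.  92.] [ 0.7749 -0.4467  0.05  ]
88 [403. 130.] [ 0.5211 -0.3995  0.05  ]
62 [479. 185.] [ 0.4305 -0.3455  0.05  ]
95 [319. 191.] [ 0.6035 -0.3387  0.05  ]
[ 0.6014 -0.3384  0.0455] 0.94 [321. 190.]
[ 0.4303 -0.3465  0.0454] 0.86 [478. 183.]
[ 0.5208 -0.4007  0.0502] 0.8 [404. 129.]
[ 0.5359 -0.2732  0.0483] 0.6 [383. 250.]
[ -0.6  -0.3 164.7]
```

View pics/w7.png

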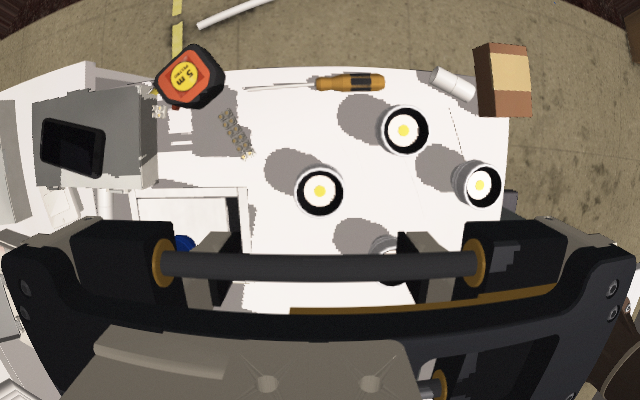

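View: the yellow lens centres are at (319,191), (403,130) and (479,185), which are the three modules ahead. Picking M1 straight below.

{"api": "servo_tool", "payload": {"series": [[[0, -0.8, 8, 0], [0, 0, 18, 0], [0, 0, 22, 0], [0, 0, 22, 0], [0, 0, 22, 0], [0, 0, 20, 0], [0, 0, 18, 0], [0, 0, 16, 0], [0, 0, 10, 0], [0, 0, 6, 0]]]}}

```text
t: 24.05
eef_pos: [0.6032, -0.3357, 0.0263]
ee_rot: [3.14, 0.001, -1.576]
force: [-0.5, -0.1, 0.4]
width: 0.0877
gripper_force: 0.0
```

{"api": "servo_tool", "payload": {"series": [[[0, 0, 2.5, 0], [0, 0, 0, 0], [0, 0, 0, 0], [0, 0, 0, 0], [0, 0, 0, 0], [0, 0, 0, 0], [0, 0, 0, 0], [0, 0, 0, 0], [0, 0, 0, 0], [0, 0, 0, 0]]], "claw": 1, "grip_force": 25}}

```text
t: 24.88
eef_pos: [0.6037, -0.3367, 0.0263]
ee_rot: [-3.141, -0.0, -1.577]
force: [-2.2, 0.0, 6.2]
width: 0.0516
gripper_force: 25.0
```

```bash
python3 -c "
from h import *
s=st();print(s['gripper_force'])"
```

```text
t 24.88 p [ 0.6037 -0.3367  0.0263] r [-3.141 -0.    -1.577] F [-2.2  0.   6.2] w 0.0516
25.000807866454124
```

{"api": "servo_tool", "payload": {"series": [[[0, 0, -3, 0], [0, 0, -8, 0], [0, 0, -14, 0], [0, 0, -20, 0], [0, 0, -20, 0], [0, 5, -20, 0], [0, 10, -15, 0], [-5, 20, -10, 0], [-12, 25, 0, 0], [-20, 25, 0, 0]]]}}

```text
t: 25.72
eef_pos: [0.5188, -0.2997, 0.1364]
ee_rot: [-3.14, -0.001, -1.578]
force: [0.3, 1.9, -1.4]
width: 0.0516
gripper_force: 25.0
```

{"api": "servo_tool", "payload": {"series": [[[-28, 10, 0, 0], [-34, 2, 0, 0], [-38, 0, 0, 0], [-38, 0, 0, 0], [-38, 0, 0, 0], [-38, 0, 0, 0], [-38, 0, 0, 0], [-38, 0, 0, 0], [-38, 0, 0, 0], [-38, 0, 0, 0]]]}}

```text
t: 26.55
eef_pos: [0.509, 0.069, 0.1363]
ee_rot: [-3.141, 0.001, -1.577]
force: [1.0, -0.3, -1.1]
width: 0.0519
gripper_force: 25.0
```

{"api": "servo_tool", "payload": {"series": [[[-30, 0, 0, 0], [-20, 0, 0, 0], [-12, 0, 0, 0], [-6, 0, 0, 0], [0, 0, 0, 0], [0, 0, 0, 0], [0, 0, 0, 0], [0, 0, 0, 0], [0, 0, 0, 0], [0, 0, 0, 0]]]}}

```text
t: 27.38
eef_pos: [0.5097, 0.1343, 0.1356]
ee_rot: [-3.142, -0.0, -1.578]
force: [-1.0, 1.1, -1.5]
width: 0.0515
gripper_force: 25.0
```

```bash
cat > n.py <<'E'
from h import *
import sys
st(); x,y,z=map(float,sys.argv[1:4]); print(togo([x,y,z]))
E
python3 n.py .5066 .132 .0405
```

```text
t 27.38 p [0.5097 0.1343 0.1356] r [-3.142 -0.    -1.578] F [-1.   1.1 -1.5] w 0.0515
[ 2.3  3.1 95.1]
```

{"api": "servo_tool", "payload": {"series": [[[2.3, 3.1, 3, 0], [0, 0, 9, 0], [0, 0, 12, 0], [0, 0, 12, 0], [0, 0, 12, 0], [0, 0, 10, 0], [0, 0, 8, 0], [0, 0, 6, 0], [0, 0, 4, 0], [0, 0, 0, 0]]]}}

```text
t: 28.22
eef_pos: [0.5061, 0.1325, 0.0587]
ee_rot: [3.14, -0.001, -1.577]
force: [0.6, -0.5, -0.9]
width: 0.0517
gripper_force: 25.0
```

{"api": "servo_tool", "payload": {"series": [[[0, 0, 2, 0], [0, 0, 2, 0], [0, 0, 2, 0], [0, 0, 2, 0], [0, 0, 2, 0], [0, 0, 2, 0], [0, 0, 1, 0], [0, 0, 0, 0], [0, 0, 0, 0], [0, 0, 0, 0]]]}}

```text
t: 29.05
eef_pos: [0.5066, 0.1327, 0.0466]
ee_rot: [-3.142, 0.0, -1.577]
force: [0.1, -1.0, -2.3]
width: 0.0515
gripper_force: 25.0
```

```bash
python3 n.py .5066 .132 .0405
```

```text
t 29.05 p [0.5066 0.1327 0.0466] r [-3.142  0.    -1.577] F [ 0.1 -1.  -2.3] w 0.0515
[ 0.7 -0.   6.1]
```

{"api": "servo_tool", "payload": {"series": [[[0, 0, 1, 0], [0, 0, 1, 0], [0, 0, 1, 0], [0, 0, 0, 0], [0, 0, 0, 0], [0, 0, 0, 0], [0, 0, 0, 0], [0, 0, 0, 0], [0, 0, 0, 0], [0, 0, 0, 0]]]}}

```text
t: 29.88
eef_pos: [0.5063, 0.1328, 0.0435]
ee_rot: [3.141, 0.0, -1.577]
force: [-3.7, 3.8, -0.5]
width: 0.0514
gripper_force: 25.0
```

{"api": "servo_tool", "payload": {"series": [[[0, 0, 1, 0], [0, 0, 0.5, 0], [0, 0, 0, 0], [0, 0, 0, 0], [0, 0, 0, 0], [0, 0, 0, 0], [0, 0, 0, 0], [0, 0, 0, 0], [0, 0, 0, 0], [0, 0, 0, 0]]]}}

```text
t: 30.72
eef_pos: [0.5062, 0.1332, 0.0423]
ee_rot: [3.141, 0.001, -1.577]
force: [-5.4, 6.0, 4.0]
width: 0.0515
gripper_force: 25.0
```

{"api": "servo_tool", "payload": {"series": [[[-0.7, 0.7, 0, 0], [0, 0, 0.5, 0], [0, 0, 0.5, 0], [0, 0, 0.5, 0], [0, 0, 0, 0], [0, 0, 0, 0], [0, 0, 0, 0], [0, 0, 0, 0], [0, 0, 0, 0], [0, 0, 0, 0]]]}}

```text
t: 31.55
eef_pos: [0.5059, 0.1337, 0.0408]
ee_rot: [-3.141, 0.0, -1.577]
force: [-4.3, 3.7, 3.7]
width: 0.0516
gripper_force: 25.0
```

{"api": "servo_tool", "payload": {"series": [[[0, 0, 0, 0], [0, 0, 0, 0], [0, 0, 0, 0], [0, 0, 0, 0], [0, 0, 0, 0], [0, 0, 0, 0], [0, 0, 0, 0], [0, 0, 0, 0], [0, 0, 0, 0], [0, 0, 0, 0]]]}}

```text
t: 32.38
eef_pos: [0.5059, 0.1337, 0.0408]
ee_rot: [-3.141, 0.0, -1.577]
force: [-5.0, 4.0, 4.1]
width: 0.0518
gripper_force: 25.0
```

{"api": "servo_tool", "payload": {"series": [[[-0.5, 0.6, 0, 0], [0, 0, 0.5, 0], [0, 0, 0, 0], [0, 0, 0, 0], [0, 0, 0, 0], [0, 0, 0, 0], [0, 0, 0, 0], [0, 0, 0, 0], [0, 0, 0, 0], [0, 0, 0, 0]]]}}

```text
t: 33.22
eef_pos: [0.5058, 0.1339, 0.0406]
ee_rot: [-3.141, 0.0, -1.576]
force: [-1.3, 2.0, 6.1]
width: 0.0522
gripper_force: 25.0
```

```bash
python3 -c "
from h import *
s=st();print(s['moment'])"
```

```text
t 33.22 p [0.5058 0.1339 0.0406] r [-3.141  0.    -1.576] F [-1.3  2.   6.1] w 0.0522
[ 0.52157768  0.76178214 -0.03158136]
```

{"api": "servo_tool", "payload": {"series": [[[0, 0, 0, 0], [0, 0, 0, 0], [0, 0, 0, 0], [0, 0, 0, 0], [0, 0, 0, 0], [0, 0, 0, 0], [0, 0, 0, 0], [0, 0, 0, 0], [0, 0, 0, 0], [0, 0, 0, 0]]], "claw": -1}}

```text
t: 34.05
eef_pos: [0.5052, 0.1339, 0.04]
ee_rot: [3.142, -0.0, -1.577]
force: [-0.3, -0.6, -0.2]
width: 0.0874
gripper_force: 0.0
```

{"api": "servo_tool", "payload": {"series": [[[0, 0, -3, 0], [0, 0, -8, 0], [0, 0, -15, 0], [0, 0, -22, 0], [0, 0, -25, 0], [0, 0, -25, 0], [5, 0, -22, 0], [15, 0, -16, 0], [25, 0, -8, 0], [32, 0, 0, 0]]]}}

```text
t: 34.88
eef_pos: [0.5061, 0.0575, 0.1874]
ee_rot: [-3.137, 0.002, -1.574]
force: [1.1, 0.2, -1.0]
width: 0.0873
gripper_force: 0.0
```

{"api": "servo_tool", "payload": {"series": [[[36, -2, 0, 0], [38, -2, 0, 0], [38, -2, 0, 0], [36, -2, 0, 0], [32, -2, 0, 0], [26, -2, 0, 0], [20, -2, 0, 0], [12, -2, 0, 0], [6, -2, 0, 0], [0, 0, 0, 0]]]}}

```text
t: 35.72
eef_pos: [0.5215, -0.1879, 0.1843]
ee_rot: [-3.141, -0.0, -1.578]
force: [0.0, 0.2, -0.2]
width: 0.0877
gripper_force: 0.0
```

```bash
cat > m.py <<'E'
from h import *
import sys
s=st(); im=snap('wrist',sys.argv[1]); c=eyes.calibration('wrist'); h=cv2.cvtColor(im,cv2.COLOR_RGB2HSV)
k=cv2.inRange(h,(22,90,150),(35,255,255)); n,l,stt,cen=cv2.connectedComponentsWithStats(k)
for i in range(1,n):
    if 8<stt[i,4]<400:
        p=atz('wrist',cen[i],.05,c)
        if p[1]>-.45 and p[0]<.7: print(stt[i,4],np.round(cen[i]),np.round(p,4),togo([p[0],p[1],.0258]))
for cam in('wrist','side','scene'):
    if cam!='wrist': snap(cam,sys.argv[1]+cam)
    for r in recognise(cam,'module_a'): print(cam,np.round(r['position'],4),round(r['conf'],2))
E
python3 m.py w8
```

```text
t 35.72 p [ 0.5215 -0.1879  0.1843] r [-3.141 -0.    -1.578] F [ 0.   0.2 -0.2] w 0.0877
86 [414.  37.] [ 0.4292 -0.3426  0.05  ] [156.1  91.2 158.4]
104 [317. 123.] [ 0.5236 -0.2552  0.05  ] [ 68.1  -2.7 158.4]
82 [412. 170.] [ 0.431  -0.2112  0.05  ] [ 24.7  90.2 158.4]
wrist [ 0.5195 -0.3756  0.0448] 0.82
wrist [ 0.7659 -0.2565  0.0465] 0.81
wrist [ 0.4305 -0.2101  0.0415] 0.71
wrist [ 0.4279 -0.3463  0.045 ] 0.66
wrist [ 0.524  -0.2559  0.0486] 0.57
side [ 0.4266 -0.225   0.0454] 0.83
side [ 0.4296 -0.3613  0.0422] 0.81
side [ 0.5153 -0.4105  0.0474] 0.78
side [0.5112 0.1135 0.0619] 0.63
side [ 0.524  -0.2709  0.0464] 0.62
side [ 0.7725 -0.2717  0.0472] 0.62
scene [ 0.521  -0.258   0.0479] 0.73
scene [ 0.4211 -0.2153  0.0465] 0.7
scene [0.5042 0.1296 0.0579] 0.69
scene [ 0.5119 -0.4049  0.0446] 0.57
scene [ 0.7689 -0.2605  0.048 ] 0.57
```

{"api": "servo_tool", "payload": {"series": [[[10, -0.7, 0, 0], [16, -1, 4, 0], [18, -1, 12, 0], [14, 0, 18, 0], [7.5, 0, 22, 0], [2, 0, 24, 0], [0, 0, 24, 0], [0, 0, 20, 0], [0, 0, 15, 0], [0, 0, 10, 0]]]}}

```text
t: 36.85
eef_pos: [0.5228, -0.2547, 0.0332]
ee_rot: [3.139, 0.0, -1.577]
force: [0.8, -0.1, -0.5]
width: 0.0877
gripper_force: 0.0
```

{"api": "servo_tool", "payload": {"series": [[[0, 0, 6, 0], [0, 0, 3, 0], [0, 0, 0, 0], [0, 0, 0, 0], [0, 0, 0, 0], [0, 0, 0, 0], [0, 0, 0, 0], [0, 0, 0, 0], [0, 0, 0, 0], [0, 0, 0, 0]]]}}

```text
t: 37.68
eef_pos: [0.5237, -0.2547, 0.0262]
ee_rot: [-3.141, -0.0, -1.577]
force: [-0.4, -0.4, -0.3]
width: 0.0878
gripper_force: 0.0
```

{"api": "servo_tool", "payload": {"series": [[[0, 0, 0, 0], [0, 0, 0, 0], [0, 0, 0, 0], [0, 0, 0, 0], [0, 0, 0, 0], [0, 0, 0, 0], [0, 0, 0, 0], [0, 0, 0, 0], [0, 0, 0, 0], [0, 0, 0, 0]]], "claw": 1, "grip_force": 25}}

```text
t: 38.52
eef_pos: [0.5234, -0.2547, 0.026]
ee_rot: [3.141, 0.0, -1.577]
force: [-0.3, -0.2, -0.4]
width: 0.0515
gripper_force: 25.0
```

```bash
python3 n.py .5055 .0615 .1405
```

```text
t 38.52 p [ 0.5234 -0.2547  0.026 ] r [ 3.141  0.    -1.577] F [-0.3 -0.2 -0.4] w 0.0515
[-316.1   19.9 -114.5]
```

{"api": "servo_tool", "payload": {"series": [[[0, 0, -3, 0], [0, 0, -8, 0], [0, 0, -15, 0], [0, 0, -22, 0], [0, 0, -22, 0], [-5, 2, -20, 0], [-12, 5, -16, 0], [-20, 5, -8.5, 0], [-27, 5, 0, 0], [-34, 3, 0, 0]]]}}

```text
t: 39.35
eef_pos: [0.5042, -0.1565, 0.142]
ee_rot: [-3.139, 0.0, -1.579]
force: [0.8, 0.7, -1.6]
width: 0.0514
gripper_force: 25.0
```

{"api": "servo_tool", "payload": {"series": [[[-37, 0, 0, 0], [-37, 0, 0, 0], [-36, 0, 0, 0], [-34, 0, 0, 0], [-28, 0, 0, 0], [-20, 0, 0, 0], [-13, 0, 0, 0], [-8, 0, 0, 0], [-5, 0, 0, 0], [0, 0, 0, 0]]]}}

```text
t: 40.18
eef_pos: [0.5056, 0.0616, 0.1407]
ee_rot: [-3.141, 0.0, -1.576]
force: [0.0, 0.1, -0.8]
width: 0.0519
gripper_force: 25.0
```

```bash
python3 n.py .505 .0612 .0405
```

```text
t 40.18 p [0.5056 0.0616 0.1407] r [-3.141  0.    -1.576] F [ 0.   0.1 -0.8] w 0.0519
[  0.4   0.6 100.2]
```

{"api": "servo_tool", "payload": {"series": [[[0.4, 0.6, 4, 0], [0, 0, 10, 0], [0, 0, 13, 0], [0, 0, 14, 0], [0, 0, 14, 0], [0, 0, 12, 0], [0, 0, 10, 0], [0, 0, 7, 0], [0, 0, 4, 0], [0, 0, 3, 0]]]}}

```text
t: 41.02
eef_pos: [0.5048, 0.0606, 0.049]
ee_rot: [3.141, -0.0, -1.577]
force: [0.4, 0.5, -0.7]
width: 0.0516
gripper_force: 25.0
```

{"api": "servo_tool", "payload": {"series": [[[0, 0, 2, 0], [0, 0, 2, 0], [0, 0, 1, 0], [0, 0, 1, 0], [0, 0, 0, 0], [0, 0, 0, 0], [0, 0, 0, 0], [0, 0, 0, 0], [0, 0, 0, 0], [0, 0, 0, 0]]]}}

```text
t: 41.85
eef_pos: [0.5049, 0.061, 0.0436]
ee_rot: [-3.141, 0.0, -1.577]
force: [-0.4, 0.0, -1.9]
width: 0.0517
gripper_force: 25.0
```

{"api": "servo_tool", "payload": {"series": [[[0, 0, 0.5, 0], [0, 0, 0.5, 0], [0, 0, 0, 0], [0, 0, 0, 0], [0, 0, 0, 0], [0, 0, 0, 0], [0, 0, 0, 0], [0, 0, 0, 0], [0, 0, 0, 0], [0, 0, 0, 0]]]}}

```text
t: 42.68
eef_pos: [0.5049, 0.0611, 0.0426]
ee_rot: [-3.141, 0.0, -1.577]
force: [0.4, 1.6, -0.9]
width: 0.0516
gripper_force: 25.0
```

{"api": "servo_tool", "payload": {"series": [[[-0.3, 0, 0.5, 0], [0, 0, 0.5, 0], [0, 0, 0.5, 0], [0, 0, 0.3, 0], [0, 0, 0, 0], [0, 0, 0, 0], [0, 0, 0, 0], [0, 0, 0, 0], [0, 0, 0, 0], [0, 0, 0, 0]]]}}

```text
t: 43.52
eef_pos: [0.5049, 0.0614, 0.0408]
ee_rot: [-3.142, 0.0, -1.577]
force: [-2.1, 4.7, 2.9]
width: 0.0518
gripper_force: 25.0
```

{"api": "servo_tool", "payload": {"series": [[[0, 0, 0.2, 0], [0, 0, 0, 0], [0, 0, 0, 0], [0, 0, 0, 0], [0, 0, 0, 0], [0, 0, 0, 0], [0, 0, 0, 0], [0, 0, 0, 0], [0, 0, 0, 0], [0, 0, 0, 0]]]}}

```text
t: 44.35
eef_pos: [0.5049, 0.0615, 0.0407]
ee_rot: [-3.141, 0.0, -1.577]
force: [-3.5, 4.4, 3.7]
width: 0.0518
gripper_force: 25.0
```

{"api": "servo_tool", "payload": {"series": [[[-0.6, 0.4, 0, 0], [0, 0, 0.4, 0], [0, 0, 0, 0], [0, 0, 0, 0], [0, 0, 0, 0], [0, 0, 0, 0], [0, 0, 0, 0], [0, 0, 0, 0], [0, 0, 0, 0], [0, 0, 0, 0]]]}}

```text
t: 45.18
eef_pos: [0.5048, 0.0618, 0.0404]
ee_rot: [-3.141, -0.0, -1.577]
force: [0.1, 0.2, 5.1]
width: 0.0518
gripper_force: 25.0
```

{"api": "servo_tool", "payload": {"series": [[[0, 0, 0, 0], [0, 0, 0, 0], [0, 0, 0, 0], [0, 0, 0, 0], [0, 0, 0, 0], [0, 0, 0, 0], [0, 0, 0, 0], [0, 0, 0, 0], [0, 0, 0, 0], [0, 0, 0, 0]]], "claw": -1}}

```text
t: 46.02
eef_pos: [0.5045, 0.0619, 0.0402]
ee_rot: [3.142, -0.0, -1.577]
force: [0.2, -0.3, -0.2]
width: 0.0875
gripper_force: 0.0
```

{"api": "servo_tool", "payload": {"series": [[[0, 0, -3, 0], [0, 0, -8, 0], [0, 0, -15, 0], [0, 0, -22, 0], [0, 0, -25, 0], [0, 0, -25, 0], [5, 0, -22, 0], [15, 0, -16, 0], [25, 0, -8, 0], [32, 0, 0, 0]]]}}

```text
t: 46.85
eef_pos: [0.5055, -0.0147, 0.1876]
ee_rot: [-3.136, 0.001, -1.574]
force: [0.4, -0.0, 0.1]
width: 0.0875
gripper_force: 0.0
```

{"api": "servo_tool", "payload": {"series": [[[38, -2, 0, 0], [40, -2, 0, 0], [40, -2, 0, 0], [40, -2, 0, 0], [40, -2, 0, 0], [36, -2, 0, 0], [30, -2, 0, 0], [22, -2, 0, 0], [14, -2, 0, 0], [8, 0, 0, 0]]]}}

```text
t: 47.68
eef_pos: [0.5201, -0.3248, 0.1845]
ee_rot: [-3.142, -0.0, -1.578]
force: [0.3, 0.7, -0.3]
width: 0.088
gripper_force: 0.0
```

```bash
python3 m.py w9
```

```text
t 47.68 p [ 0.5201 -0.3248  0.1845] r [-3.142 -0.    -1.578] F [ 0.3  0.7 -0.3] w 0.088
100 [320. 115.] [ 0.5193 -0.4006  0.05  ] [7.560e+01 1.000e-01 1.585e+02]
83 [412. 172.] [ 0.4291 -0.3466  0.05  ] [ 22.2  90.8 158.5]
59 [400. 289.] [ 0.431  -0.2154  0.05  ] [-108.9   89.8  158.5]
wrist [ 0.4263 -0.3464  0.0461] 0.93
wrist [ 0.4371 -0.207   0.0427] 0.7
wrist [ 0.5192 -0.4006  0.0539] 0.59
side [ 0.425  -0.2225  0.0429] 0.91
side [ 0.4317 -0.3641  0.0444] 0.87
side [ 0.5166 -0.413   0.0446] 0.73
side [ 0.7705 -0.2688  0.0475] 0.62
side [0.5052 0.1401 0.0689] 0.53
side [ 0.567  -0.0617  0.0127] 0.16
scene [ 0.5114 -0.4004  0.0457] 0.85
scene [ 0.4246 -0.2141  0.0478] 0.83
scene [0.5034 0.1293 0.0605] 0.78
scene [0.5043 0.0545 0.0632] 0.67
scene [ 0.422  -0.3479  0.0444] 0.63
scene [0.5677 0.0499 0.0114] 0.24
```

{"api": "servo_tool", "payload": {"series": [[[12, 0, 0, 0], [18, 0, 4, 0], [18, 0, 12, 0], [16, 0, 18, 0], [8, 0, 22, 0], [3, 0, 24, 0], [0, 0, 24, 0], [0, 0, 20, 0], [0, 0, 15, 0], [0, 0, 10, 0]]]}}

```text
t: 48.82
eef_pos: [0.5191, -0.3975, 0.0333]
ee_rot: [3.14, 0.001, -1.576]
force: [-0.0, 0.3, -0.2]
width: 0.0875
gripper_force: 0.0
```

{"api": "servo_tool", "payload": {"series": [[[0, 0, 6, 0], [0, 0, 3.2, 0], [0, 0, 0, 0], [0, 0, 0, 0], [0, 0, 0, 0], [0, 0, 0, 0], [0, 0, 0, 0], [0, 0, 0, 0], [0, 0, 0, 0], [0, 0, 0, 0]]]}}

```text
t: 49.65
eef_pos: [0.5197, -0.3982, 0.0261]
ee_rot: [-3.141, -0.0, -1.577]
force: [-0.2, 0.2, -0.0]
width: 0.0875
gripper_force: 0.0
```

{"api": "servo_tool", "payload": {"series": [[[0, 0, 0, 0], [0, 0, 0, 0], [0, 0, 0, 0], [0, 0, 0, 0], [0, 0, 0, 0], [0, 0, 0, 0], [0, 0, 0, 0], [0, 0, 0, 0], [0, 0, 0, 0], [0, 0, 0, 0]]], "claw": 1, "grip_force": 25}}

```text
t: 50.48
eef_pos: [0.5195, -0.3981, 0.0259]
ee_rot: [3.141, 0.0, -1.577]
force: [-0.7, -0.1, 0.2]
width: 0.0518
gripper_force: 25.0
```

```bash
python3 n.py .5045 -.010 .1405
```

```text
t 50.48 p [ 0.5195 -0.3981  0.0259] r [ 3.141  0.    -1.577] F [-0.7 -0.1  0.2] w 0.0518
[-388.1   17.4 -114.5]
```

{"api": "servo_tool", "payload": {"series": [[[0, 0, -3, 0], [0, 0, -8, 0], [0, 0, -15, 0], [0, 0, -22, 0], [0, 0, -22, 0], [-8, 2, -20, 0], [-16, 4, -16, 0], [-26, 4, -8.5, 0], [-34, 4, 0, 0], [-38, 3, 0, 0]]]}}

```text
t: 51.32
eef_pos: [0.5036, -0.2758, 0.1419]
ee_rot: [-3.139, -0.0, -1.578]
force: [1.4, 0.3, -1.2]
width: 0.0517
gripper_force: 25.0
```

{"api": "servo_tool", "payload": {"series": [[[-39, 0, 0, 0], [-39, 0, 0, 0], [-39, 0, 0, 0], [-38, 0, 0, 0], [-35, 0, 0, 0], [-29, 0, 0, 0], [-20, 0, 0, 0], [-13, 0, 0, 0], [-8, 0, 0, 0], [-5, 0, 0, 0]]]}}

```text
t: 52.15
eef_pos: [0.5053, -0.0101, 0.1411]
ee_rot: [-3.141, 0.0, -1.576]
force: [0.4, 0.2, -0.8]
width: 0.0516
gripper_force: 25.0
```

{"api": "servo_tool", "payload": {"series": [[[-1.5, 0, 4, 0], [0, 0, 10, 0], [0, 0, 12, 0], [0, 0, 12, 0], [0, 0, 10, 0], [0, 0, 8, 0], [0, 0, 4, 0], [0, 0, 0, 0], [0, 0, 0, 0], [0, 0, 0, 0]]]}}

```text
t: 52.98
eef_pos: [0.5055, -0.0096, 0.0809]
ee_rot: [-3.141, 0.0, -1.577]
force: [-0.5, -0.6, -1.0]
width: 0.0518
gripper_force: 25.0
```

```bash
python3 n.py .5044 -.0095 .0405
```

```text
t 52.98 p [ 0.5055 -0.0096  0.0809] r [-3.141  0.    -1.577] F [-0.5 -0.6 -1. ] w 0.0518
[-0.1  1.1 40.4]
```

{"api": "servo_tool", "payload": {"series": [[[0, 1.1, 4, 0], [0, 0, 6, 0], [0, 0, 7, 0], [0, 0, 7, 0], [0, 0, 5, 0], [0, 0, 4, 0], [0, 0, 3, 0], [0, 0, 2, 0], [0, 0, 0.5, 0], [0, 0, 0, 0]]]}}

```text
t: 53.82
eef_pos: [0.504, -0.0096, 0.0419]
ee_rot: [3.141, -0.0, -1.577]
force: [0.1, 0.8, -1.8]
width: 0.0519
gripper_force: 25.0
```

{"api": "servo_tool", "payload": {"series": [[[0, 0, 0.5, 0], [0, 0, 0, 0], [0, 0, 0, 0], [0, 0, 0, 0], [0, 0, 0, 0], [0, 0, 0, 0], [0, 0, 0, 0], [0, 0, 0, 0], [0, 0, 0, 0], [0, 0, 0, 0]]]}}

```text
t: 54.65
eef_pos: [0.5039, -0.0096, 0.0414]
ee_rot: [3.142, -0.0, -1.577]
force: [0.1, 0.5, -1.6]
width: 0.0517
gripper_force: 25.0
```

{"api": "servo_tool", "payload": {"series": [[[0, 0, 0.4, 0], [0, 0, 0.4, 0], [0, 0, 0.3, 0], [0, 0, 0, 0], [0, 0, 0, 0], [0, 0, 0, 0], [0, 0, 0, 0], [0, 0, 0, 0], [0, 0, 0, 0], [0, 0, 0, 0]]]}}

```text
t: 55.48
eef_pos: [0.5039, -0.0097, 0.0404]
ee_rot: [3.142, -0.0, -1.577]
force: [-0.4, -1.6, 1.7]
width: 0.0515
gripper_force: 25.0
```

{"api": "servo_tool", "payload": {"series": [[[0.2, 0, 0.3, 0], [0, 0, 0, 0], [0, 0, 0, 0], [0, 0, 0, 0], [0, 0, 0, 0], [0, 0, 0, 0], [0, 0, 0, 0], [0, 0, 0, 0], [0, 0, 0, 0], [0, 0, 0, 0]]]}}

```text
t: 56.32
eef_pos: [0.504, -0.0097, 0.0402]
ee_rot: [-3.142, 0.0, -1.577]
force: [-3.0, 0.6, 5.5]
width: 0.0519
gripper_force: 25.0
```

{"api": "servo_tool", "payload": {"series": [[[0, 0, 0, 0], [0, 0, 0, 0], [0, 0, 0, 0], [0, 0, 0, 0], [0, 0, 0, 0], [0, 0, 0, 0], [0, 0, 0, 0], [0, 0, 0, 0], [0, 0, 0, 0], [0, 0, 0, 0]]], "claw": -1}}

```text
t: 57.15
eef_pos: [0.504, -0.0098, 0.04]
ee_rot: [-3.142, 0.0, -1.577]
force: [-0.5, -0.5, 0.2]
width: 0.0875
gripper_force: 0.0
```

{"api": "servo_tool", "payload": {"series": [[[0, 0, -3, 0], [0, 0, -8, 0], [0, 0, -15, 0], [0, 0, -22, 0], [0, 0, -25, 0], [0, 0, -25, 0], [5, 0, -22, 0], [12, 4, -16, 0], [20, 8, -8, 0], [25, 10, 0, 0]]]}}

```text
t: 57.98
eef_pos: [0.483, -0.0715, 0.1872]
ee_rot: [-3.137, 0.001, -1.575]
force: [-0.0, -1.4, -0.5]
width: 0.0876
gripper_force: 0.0
```

{"api": "servo_tool", "payload": {"series": [[[30, 10, 0, 0], [32, 10, 0, 0], [32, 10, 0, 0], [30, 10, 0, 0], [28, 6, 0, 0], [22, 4, 0, 0], [16, 2, 0, 0], [10, 0, 0, 0], [5, 0, 0, 0], [0, 0, 0, 0]]]}}

```text
t: 58.82
eef_pos: [0.4284, -0.2768, 0.1843]
ee_rot: [-3.141, -0.0, -1.578]
force: [0.2, 0.2, 0.3]
width: 0.088
gripper_force: 0.0
```

```bash
python3 m.py w10
```

```text
t 58.82 p [ 0.4284 -0.2768  0.1843] r [-3.141 -0.    -1.578] F [0.2 0.2 0.3] w 0.088
106 [321. 123.] [ 0.4275 -0.3442  0.05  ] [ 68.    0.5 158.4]
51 [319. 252.] [ 0.4295 -0.2148  0.05  ] [-61.4  -0.6 158.4]
wrist [ 0.4299 -0.2221  0.0437] 0.85
wrist [ 0.7648 -0.2594  0.0495] 0.64
wrist [ 0.4267 -0.3433  0.0494] 0.55
side [ 0.7722 -0.2703  0.045 ] 0.94
side [ 0.4238 -0.2231  0.0448] 0.6
side [ 0.4319 -0.3644  0.0436] 0.58
side [ 0.5127 -0.0273  0.0593] 0.58
scene [ 0.4218 -0.349   0.0416] 0.88
scene [0.5023 0.0538 0.062 ] 0.82
scene [ 0.5007 -0.0151  0.0586] 0.69
scene [ 0.423  -0.2092  0.0466] 0.63
scene [0.502  0.1295 0.0597] 0.47
```

{"api": "servo_tool", "payload": {"series": [[[10, 0, 0, 0], [16, 0, 4, 0], [18, 0, 12, 0], [15, 0, 18, 0], [7.5, 0, 22, 0], [2, 0, 24, 0], [0, 0, 24, 0], [0, 0, 20, 0], [0, 0, 15, 0], [0, 0, 10, 0]]]}}

```text
t: 59.95
eef_pos: [0.4272, -0.3447, 0.0332]
ee_rot: [3.139, 0.001, -1.577]
force: [-0.2, -0.2, 0.5]
width: 0.0878
gripper_force: 0.0
```

{"api": "servo_tool", "payload": {"series": [[[0, 0, 6, 0], [0, 0, 3.2, 0], [0, 0, 0, 0], [0, 0, 0, 0], [0, 0, 0, 0], [0, 0, 0, 0], [0, 0, 0, 0], [0, 0, 0, 0], [0, 0, 0, 0], [0, 0, 0, 0]]]}}

```text
t: 60.78
eef_pos: [0.428, -0.3449, 0.026]
ee_rot: [-3.141, -0.0, -1.577]
force: [0.3, -0.7, 0.2]
width: 0.0877
gripper_force: 0.0
```

{"api": "servo_tool", "payload": {"series": [[[0, 0, 0, 0], [0, 0, 0, 0], [0, 0, 0, 0], [0, 0, 0, 0], [0, 0, 0, 0], [0, 0, 0, 0], [0, 0, 0, 0], [0, 0, 0, 0], [0, 0, 0, 0], [0, 0, 0, 0]]], "claw": 1, "grip_force": 25}}

```text
t: 61.62
eef_pos: [0.4278, -0.3448, 0.0258]
ee_rot: [3.141, 0.0, -1.577]
force: [-0.6, 0.5, -0.9]
width: 0.0516
gripper_force: 25.0
```

```bash
python3 n.py .5036 -.0817 .1405
```

```text
t 61.62 p [ 0.4278 -0.3448  0.0258] r [ 3.141  0.    -1.577] F [-0.6  0.5 -0.9] w 0.0516
[-263.6  -74.2 -114.7]
```

{"api": "servo_tool", "payload": {"series": [[[0, 0, -3, 0], [0, 0, -8, 0], [0, 0, -15, 0], [0, 0, -22, 0], [0, 0, -22, 0], [0, -2, -20, 0], [-6, -5, -16, 0], [-14, -8, -8.7, 0], [-22, -10, 0, 0], [-28, -10, 0, 0]]]}}

```text
t: 62.45
eef_pos: [0.4642, -0.2752, 0.1422]
ee_rot: [-3.139, -0.001, -1.578]
force: [0.7, 0.5, -1.2]
width: 0.0515
gripper_force: 25.0
```

{"api": "servo_tool", "payload": {"series": [[[-32, -10, 0, 0], [-34, -10, 0, 0], [-34, -8, 0, 0], [-32, -6, 0, 0], [-25, -3, 0, 0], [-16, -2, 0, 0], [-10, 0, 0, 0], [-6, 0, 0, 0], [-3.5, 0, 0, 0], [0, 0, 0, 0]]]}}

```text
t: 63.28
eef_pos: [0.5035, -0.0828, 0.1408]
ee_rot: [-3.141, 0.0, -1.577]
force: [-0.4, -0.7, -1.1]
width: 0.0514
gripper_force: 25.0
```

{"api": "servo_tool", "payload": {"series": [[[0, 0, 4, 0], [0, 0, 10, 0], [0, 0, 12, 0], [0, 0, 12, 0], [0, 0, 10, 0], [0, 0, 8, 0], [0, 0, 4, 0], [0, 0, 0, 0], [0, 0, 0, 0], [0, 0, 0, 0]]]}}

```text
t: 64.12
eef_pos: [0.504, -0.0828, 0.081]
ee_rot: [-3.141, 0.0, -1.577]
force: [-0.1, -0.9, -0.2]
width: 0.052
gripper_force: 25.0
```

```bash
python3 n.py .5036 -.0825 .0405
```

```text
t 64.12 p [ 0.504  -0.0828  0.081 ] r [-3.141  0.    -1.577] F [-0.1 -0.9 -0.2] w 0.052
[-0.3  0.4 40.5]
```

{"api": "servo_tool", "payload": {"series": [[[-0.3, 0.4, 4, 0], [0, 0, 6, 0], [0, 0, 7, 0], [0, 0, 7, 0], [0, 0, 5, 0], [0, 0, 4, 0], [0, 0, 2, 0], [0, 0, 2, 0], [0, 0, 0.5, 0], [0, 0, 0, 0]]]}}

```text
t: 64.95
eef_pos: [0.5032, -0.0826, 0.0431]
ee_rot: [-3.142, -0.0, -1.577]
force: [0.5, -0.4, -1.3]
width: 0.0517
gripper_force: 25.0
```

{"api": "servo_tool", "payload": {"series": [[[0, 0, 0.5, 0], [0, 0, 0.5, 0], [0, 0, 0.5, 0], [0, 0, 0, 0], [0, 0, 0, 0], [0, 0, 0, 0], [0, 0, 0, 0], [0, 0, 0, 0], [0, 0, 0, 0], [0, 0, 0, 0]]]}}

```text
t: 65.78
eef_pos: [0.5032, -0.0827, 0.0418]
ee_rot: [-3.141, -0.0, -1.577]
force: [-0.9, -5.1, 3.8]
width: 0.0516
gripper_force: 25.0
```

{"api": "servo_tool", "payload": {"series": [[[0.7, 0, 0, 0], [0, 0, 0.5, 0], [0, 0, 0.5, 0], [0, 0, 0.2, 0], [0, 0, 0, 0], [0, 0, 0, 0], [0, 0, 0, 0], [0, 0, 0, 0], [0, 0, 0, 0], [0, 0, 0, 0]]]}}

```text
t: 66.62
eef_pos: [0.5031, -0.0832, 0.0404]
ee_rot: [3.142, -0.0, -1.577]
force: [-0.2, -3.8, 2.9]
width: 0.0511
gripper_force: 25.0
```

{"api": "servo_tool", "payload": {"series": [[[0.3, 0, 0, 0], [0, 0, 0.3, 0], [0, 0, 0, 0], [0, 0, 0, 0], [0, 0, 0, 0], [0, 0, 0, 0], [0, 0, 0, 0], [0, 0, 0, 0], [0, 0, 0, 0], [0, 0, 0, 0]]]}}

```text
t: 67.45
eef_pos: [0.5031, -0.0833, 0.0402]
ee_rot: [-3.142, 0.0, -1.577]
force: [-2.2, -1.9, 5.0]
width: 0.0518
gripper_force: 25.0
```

{"api": "servo_tool", "payload": {"series": [[[0, 0, 0, 0], [0, 0, 0, 0], [0, 0, 0, 0], [0, 0, 0, 0], [0, 0, 0, 0], [0, 0, 0, 0], [0, 0, 0, 0], [0, 0, 0, 0], [0, 0, 0, 0], [0, 0, 0, 0]]], "claw": -1}}

```text
t: 68.28
eef_pos: [0.5031, -0.0835, 0.0401]
ee_rot: [-3.142, 0.0, -1.577]
force: [-1.3, 0.1, -0.2]
width: 0.0878
gripper_force: 0.0
```

{"api": "servo_tool", "payload": {"series": [[[0, 0, -3, 0], [0, 0, -8, 0], [0, 0, -15, 0], [0, 0, -25, 0], [0, 0, -32, 0], [0, 0, -36, 0], [0, 0, -36, 0], [0, 0, -34, -0.12], [0, 0, -26, -0.12], [0, 0, -15, -0.12]]]}}

```text
t: 69.12
eef_pos: [0.504, -0.0837, 0.2749]
ee_rot: [-3.136, -0.002, -1.211]
force: [0.4, 0.5, -0.7]
width: 0.0875
gripper_force: 0.0
```

{"api": "servo_tool", "payload": {"series": [[[0, 0, 0, -0.12], [0, 0, 0, -0.12], [0, 0, 0, -0.12], [0, 0, 0, -0.12], [0, 0, 0, -0.12], [0, 0, 0, -0.12], [0, 0, 0, -0.12], [0, 0, 0, -0.12], [0, 0, 0, -0.12], [0, 0, 0, -0.12]]]}}

```text
t: 69.95
eef_pos: [0.5029, -0.0836, 0.2709]
ee_rot: [-3.141, -0.001, -0.011]
force: [0.6, -0.4, 0.1]
width: 0.0874
gripper_force: 0.0
```

{"api": "servo_tool", "payload": {"series": [[[-5, -10, 0, 0], [-5, -18, 0, 0], [-5, -25, 0, 0], [-5, -30, 0, 0], [-5, -30, 0, 0], [0, -28, 0, 0], [0, -24, 0, 0], [0, -15, 0, 0], [0, -8, 0, 0], [0, 0, 0, 0]]]}}

```text
t: 70.78
eef_pos: [0.481, 0.1063, 0.2704]
ee_rot: [-3.141, -0.0, -0.017]
force: [0.3, 0.7, 0.2]
width: 0.0876
gripper_force: 0.0
```

```bash
python3 m.py w11; python3 -c "
import cv2
a=cv2.imread('pics/w11.png')[40:235,60:460]; cv2.imwrite('pics/w11c.png',cv2.resize(a,None,fx=2,fy=2,interpolation=2))"
```

```text
t 70.78 p [0.481  0.1063 0.2704] r [-3.141 -0.    -0.017] F [0.3 0.7 0.2] w 0.0876
85 [36. 67.] [0.694 0.578 0.05 ] [ 204.9 -476.2  244.6]
38 [41. 68.] [0.6879 0.5613 0.05  ] [ 199.1 -459.4  244.6]
97 [15. 73.] [0.699  0.6458 0.05  ] [ 208.7 -544.1  244.6]
28 [ 2. 85.] [0.6882 0.6997 0.05  ] [ 197.  -597.8  244.6]
25 [28. 88.] [0.6616 0.6001 0.05  ] [ 172.1 -497.7  244.6]
37 [47. 94.] [0.64   0.5443 0.05  ] [ 151.5 -441.6  244.6]
74 [ 35. 101.] [0.6337 0.5793 0.05  ] [ 144.6 -476.5  244.6]
182 [  9. 131.] [0.5955 0.6745 0.05  ] [ 104.7 -571.   244.6]
24 [ 31. 110.] [0.6213 0.5935 0.05  ] [ 131.9 -490.5  244.6]
25 [ 14. 117.] [0.6194 0.6526 0.05  ] [ 129.  -549.5  244.6]
323 [ 36. 151.] [0.5494 0.5855 0.05  ] [  60.2 -481.2  244.6]
11 [ 24. 130.] [0.5894 0.6176 0.05  ] [  99.6 -514.   244.6]
14 [  6. 135.] [0.5893 0.6876 0.05  ] [  98.3 -584.   244.6]
12 [ 55. 153.] [0.5399 0.5312 0.05  ] [  51.6 -426.8  244.6]
65 [296. 159.] [0.5061 0.1315 0.05  ] [ 24.7 -26.6 244.5]
63 [356. 159.] [0.5052 0.0578 0.05  ] [ 25.   47.2 244.5]
55 [413. 160.] [ 0.5043 -0.0159  0.05  ] [ 25.4 120.9 244.5]
28 [526. 211.] [ 0.4312 -0.2085  0.05  ] [-44.4 314.7 244.5]
wrist [ 0.757  -0.2438  0.0459] 0.95
wrist [0.5062 0.1363 0.0619] 0.87
wrist [0.5091 0.0634 0.0634] 0.76
wrist [ 0.5063 -0.0115  0.0658] 0.72
wrist [ 0.5035 -0.0841  0.0609] 0.7
wrist [ 0.4347 -0.201   0.0444] 0.63
side [ 0.4238 -0.2241  0.0449] 0.85
side [ 0.5051 -0.1045  0.0577] 0.8
side [0.5074 0.129  0.0666] 0.75
side [ 0.5048 -0.0182  0.0624] 0.63
side [ 0.7718 -0.2702  0.0473] 0.62
side [0.5089 0.0566 0.0636] 0.49
scene [0.5031 0.1301 0.0602] 0.7
scene [0.5045 0.054  0.0642] 0.69
scene [ 0.7684 -0.261   0.0497] 0.64
scene [ 0.4982 -0.0869  0.0589] 0.59
scene [ 0.4996 -0.0173  0.0592] 0.59
scene [ 0.4232 -0.2127  0.0446] 0.49
```

View pics/w11c.png

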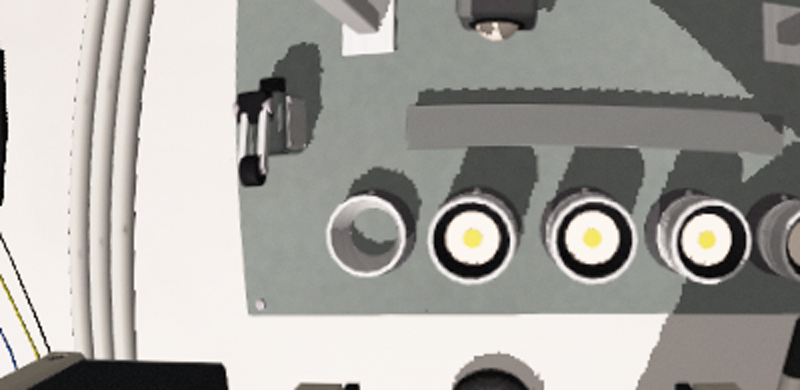

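Modules sit level in seats 0–3, no grey module is left on the desk, and the roller is at crop (252,170).

```bash
cat > o.py <<'E'
from h import *
st(); c=eyes.calibration('wrist')
for z in(.07,.08): print(z,np.round(atz('wrist',(186,125),z,c),4))
for r in recognise('wrist','roller_lever')+recognise('wrist','roller_top'): print(np.round(r['position'],4),round(r['conf'],2),np.round(proj('wrist',r['position'],c)))
print(togo([.554,.266,.13]))
E
python3 o.py
```

```text
t 71.08 p [0.4812 0.1041 0.2702] r [-3.142 -0.    -0.018] F [ 0.5  0.2 -0.4] w 0.0876
0.07 [0.5561 0.2628 0.07  ]
0.08 [0.556  0.2583 0.08  ]
[0.563  0.2594 0.0704] 0.56 [188. 119.]
[ 0.5025 -0.0128  0.0664] 0.16 [414. 163.]
[0.5686 0.2621 0.0714] 0.69 [186. 115.]
[0.5882 0.0906 0.0135] 0.64 [326.  94.]
[ 0.5024 -0.0809  0.0621] 0.58 [462. 163.]
[  69.8 -163.1  140.1]
```

{"api": "servo_tool", "payload": {"series": [[[5, -8, 0, 0.0], [8, -16, 0, 0], [10, -22, 0, 0], [10, -25, 0, 0], [10, -25, 0, 0], [10, -22, 0, 0], [8, -18, 0, 0], [5, -13, 0, 0], [3, -8, 0, 0], [1.8, -4, 0, 0]]], "claw": 1, "grip_force": 10}}

```text
t: 72.02
eef_pos: [0.5551, 0.2659, 0.2693]
ee_rot: [3.141, 0.001, -0.016]
force: [-0.3, -0.0, 0.2]
width: 0.0263
gripper_force: 0.0
```

{"api": "servo_tool", "payload": {"series": [[[0, 0, 5, 0], [0, 0, 12, 0], [0, 0, 18, 0], [0, 0, 22, 0], [0, 0, 24, 0], [0, 0, 24, 0], [0, 0, 20, 0], [0, 0, 14, 0], [0, 0, 8, 0], [0, 0, 3, 0]]]}}

```text
t: 72.85
eef_pos: [0.5541, 0.2635, 0.1189]
ee_rot: [3.14, 0.001, -0.018]
force: [-0.0, 0.8, 1.2]
width: 0.0002
gripper_force: 0.0
```

{"api": "servo_tool", "payload": {"series": [[[0, 0, 0, 0], [0, 0, 0, 0], [0, 0, 0, 0], [0, 0, 0, 0], [0, 0, 0, 0], [0, 0, 0, 0], [0, 0, 0, 0], [0, 0, 0, 0], [0, 0, 0, 0], [0, 0, 0, 0]]]}}

```text
t: 73.68
eef_pos: [0.5547, 0.2647, 0.1201]
ee_rot: [3.142, 0.0, -0.017]
force: [-0.7, 0.1, -0.0]
width: 0.0006
gripper_force: 0.0
```

```bash
python3 n.py .555 .264 .09; python3 -c "
from h import *
a=snap('scene','sc5',(170,120,340,250),4.6)
for P in([.554,.266,.08],telemetry.get_state()['eef_pos']): print((proj('scene',P)-[170,120])*4.6)
"
```

```text
t 73.68 p [0.5547 0.2647 0.1201] r [ 3.142  0.    -0.017] F [-0.7  0.1 -0. ] w 0.0006
[ 0.3  0.7 30.1]
[238.39933726 305.45405857]
[231.08170701 268.19990386]
```

View pics/sc5.png

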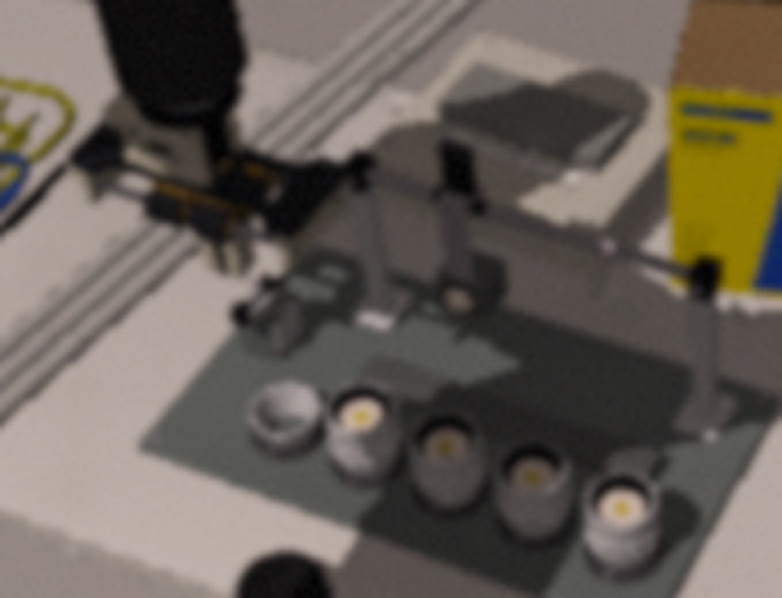

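The roller shows at (240,313), where predicted. The probe hangs at the tape and four modules are seated. Lowering onto the roller.

{"api": "servo_tool", "payload": {"series": [[[0, 0, 4, 0], [0, 0, 6, 0], [0, 0, 7, 0], [0, 0, 7, 0], [0, 0, 6, 0], [0, 0, 4, 0], [0, 0, 2, 0], [0, 0, 0, 0], [0, 0, 0, 0], [0, 0, 0, 0]]]}}

```text
t: 74.57
eef_pos: [0.555, 0.2649, 0.0844]
ee_rot: [-3.141, -0.0, -0.017]
force: [-0.1, 0.3, -0.2]
width: 0.0005
gripper_force: 0.0
```

{"api": "servo_tool", "payload": {"series": [[[0, 0, 1, 0], [0, 0, 1, 0], [0, 0, 1, 0], [0, 0, 0.5, 0], [0, 0, 0, 0], [0, 0, 0, 0], [0, 0, 0, 0], [0, 0, 0, 0], [0, 0, 0, 0], [0, 0, 0, 0]]]}}

```text
t: 75.4
eef_pos: [0.5548, 0.2647, 0.0806]
ee_rot: [-3.142, -0.0, -0.017]
force: [-0.3, -0.5, 1.0]
width: 0.0004
gripper_force: 0.0
```

{"api": "servo_tool", "payload": {"series": [[[0, 0, 0.5, 0], [0, 0, 0.5, 0], [0, 0, 0, 0], [0, 0, 0, 0], [0, 0, 0, 0], [0, 0, 0, 0], [0, 0, 0, 0], [0, 0, 0, 0], [0, 0, 0, 0], [0, 0, 0, 0]]]}}

```text
t: 76.23
eef_pos: [0.5547, 0.2647, 0.0796]
ee_rot: [3.142, 0.0, -0.017]
force: [-1.6, -0.1, 1.8]
width: 0.0003
gripper_force: 1.0
```

{"api": "servo_tool", "payload": {"series": [[[0, 0, 0.7, 0], [0, 0, 0.7, 0], [0, 0, 0.7, 0], [0, 0, 0.7, 0], [0, 0, 0.7, 0], [0, 0, 0.5, 0], [0, 0, 0.5, 0], [0, 0, 0, 0], [0, 0, 0, 0], [0, 0, 0, 0]]]}}

```text
t: 77.07
eef_pos: [0.5547, 0.2646, 0.0751]
ee_rot: [3.142, 0.0, -0.017]
force: [-3.8, -0.0, 4.6]
width: 0.0005
gripper_force: 2.3
```

{"api": "servo_tool", "payload": {"series": [[[0, 0, 0.4, 0], [0, 0, 0.3, 0], [0, 0, 0, 0], [0, 0, 0, 0], [0, 0, 0, 0], [0, 0, 0, 0], [0, 0, 0, 0], [0, 0, 0, 0], [0, 0, 0, 0], [0, 0, 0, 0]]]}}

```text
t: 77.9
eef_pos: [0.5547, 0.2647, 0.0743]
ee_rot: [3.142, 0.0, -0.017]
force: [-3.5, 0.8, 4.9]
width: 0.0007
gripper_force: 2.5
```

{"api": "servo_tool", "payload": {"series": [[[0, 0, 0, 0], [0, 0, 0, 0], [0, 0, -1, 0], [0, 0, -2, 0], [0, 0, -3, 0], [0, 0, -5, 0], [0, 0, -8, 0], [0, 0, -12, 0], [0, 0, -15, 0], [0, 0, -15, 0]]]}}

```text
t: 78.73
eef_pos: [0.5548, 0.2647, 0.1363]
ee_rot: [3.142, 0.0, -0.017]
force: [1.5, 0.1, -0.2]
width: 0.0003
gripper_force: 0.0
```

{"api": "servo_tool", "payload": {"series": [[[0, 0, -25, 0], [0, 0, -30, 0], [0, 0, -30, 0], [0, 0, -20, 0], [0, 0, -10, 0], [0, 0, 0, 0], [0, 0, 0, 0], [0, 0, 0, 0], [0, 0, 0, 0], [0, 0, 0, 0]]]}}

```text
t: 79.57
eef_pos: [0.5543, 0.2644, 0.2489]
ee_rot: [3.14, 0.002, -0.017]
force: [0.2, -0.1, -0.5]
width: 0.0005
gripper_force: 0.0
```

```bash
cat > p.py <<'E'
from h import *
st(); im=snap('wrist','wf',(120,20,520,235),2); 
for cam in('scene','side'):
    snap(cam,None)
    for n in('module_a','light_probe','roller_lever'):
        for r in recognise(cam,n): print(cam,n,np.round(r['position'],3),round(r['conf'],2))
E
python3 p.py
```

```text
t 79.57 p [0.5543 0.2644 0.2489] r [ 3.14e+00  2.00e-03 -1.70e-02] F [ 0.2 -0.1 -0.5] w 0.0005
scene module_a [ 0.426 -0.214  0.048] 0.78
scene module_a [ 0.502 -0.015  0.06 ] 0.66
scene module_a [0.501 0.128 0.057] 0.54
scene module_a [0.505 0.055 0.06 ] 0.52
scene module_a [ 0.765 -0.258  0.049] 0.5
scene light_probe [0.366 0.122 0.019] 0.49
scene roller_lever [0.565 0.261 0.074] 0.36
side module_a [ 0.428 -0.226  0.044] 0.9
side module_a [ 0.77  -0.27   0.046] 0.81
side module_a [0.505 0.128 0.068] 0.69
side module_a [ 0.509 -0.101  0.061] 0.64
side module_a [ 0.503 -0.017  0.065] 0.53
side module_a [0.504 0.055 0.064] 0.45
side light_probe [0.645 0.098 0.093] 0.83
side light_probe [0.586 0.016 0.013] 0.53
side roller_lever [0.567 0.258 0.07 ] 0.41
```

View pics/wf.png

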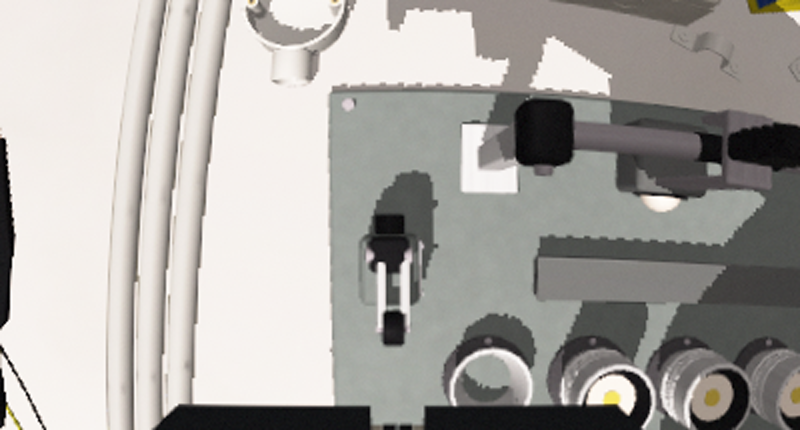

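The final view shows the probe's hook with about 10 mm of tape to its left. The lever is free at (393,327) and the modules are seated. Handing in.

```bash
python3 -c "
from h import *
print(ticket.job_done())"
```

```text
the job is handed in; nothing more can be done
None
```

I handed the job in at about 80 s: the probe hangs centred on the tape mark, all four grey modules are home in seats 0–3, and the roller lever was pressed about 6 mm (4.9 N, past the 3.4 N click point), held about a second and released. The hand-in returned no verdict.

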